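Set the cam clamp on the router pallet

ROBOT

A 7-joint arm with a two-finger parallel gripper is mounted at the origin on the work surface. World frame = base frame: x ahead of the robot, y to its left, z up, the work surface at z = 0. Lengths are in m, angles in rad, forces in N, time in s.
With the tool pointing down it reaches from about 0.4 to 0.9 m from the base axis. Payload 5.6 kg.
Tool frame: the origin (TCP) lies midway between the tips of the shut fingers; the grasp point (between the pads) lies 19 mm behind it; z points along the fingers, y is the direction in which the jaws open and shut (so a half turn about z gives the same grasp; the last joint's range is limited). The gripper opens to 92 mm and grips with 3 to 60 N. Pads are 20 mm wide; open, the fingers measure 128 mm over their backs; the gripper's body (75 mm by 189 mm) begins 69 mm behind the grasp point.
Start: joints at [-1.163, 0.468, -0.012, 1.603, 0.006, 1.071, -0.056], TCP at [0.283, 0.585, 0.192] pointing down, gripper open.
Joint ranges: [-2.53, 2.53], [-0.31, 2.02], [-1.57, 1.55], [0.28, 2.44], [-1.29, 4.43], [0.15, 1.84], [-2.92, 2.92]. Speed limits (rad/s): [2.57, 2.57, 3.14, 3.14, 3.14, 3.14, 3.14].

INTERFACE

Orientations are given as a unit quaternion [x, y, z, w].
In Python, from bench import observe, grab_frame, job_done, trace gives the robot as it stands.
- The arm moves only by the tool carry_out, never from a script. Its argument "rows" is a list that holds one entry, the list of rows, each a list of 7 numbers: the shift along the tool's x, y, z as a fraction of full scale, then the turn, a rotation vector about the tool's x, y, z as a fraction of full scale, then the finger opening in mm, from 0 to 91.9. A call has 1 to 12 rows; each row is the pose to reach, as a shift and turn from the pose commanded when the call began, along the tool's axes at that moment; what a row does not reach only later rows make up. Full scale, the value 1, is 0.5 m for a shift and 0.5 rad for a turn. A row lasts 1/12 s, in which the tool goes at most 41.7 mm and 7.16 degrees, less where a joint would pass 70% of its speed; a pose out of reach is approached as far as the arm can. A call with a number of a shift or a turn outside -1 to 1 is refused whole. A call with a gripper value outside its range is refused whole. The fingers move at their own pace and stop on an object; "grip_force" is the grip in N (left out, the last holds). Time passes only in rows, so rows that repeat a pose let the fingers close. It gives the time, the measured TCP pose, the force and the opening at its end, in the units of the state.
- observe(): the state, without advancing time (a new reading comes with each control period).
- grab_frame(name): name is "side" or "top"; returns a dict with "img" (420x560x3 uint8, red, green, blue), "z_map" (420x560 float32, m along the optical axis (not along the pixel's ray), 0 where there is no reading), "K" (3x3 intrinsics, pixels), "k1" (the pictures are not rectified: a ray, as slopes to the right and down, at radius r is drawn at 1 + k1 r^2 times it, then the intrinsics apply), "position" and "orientation" of the camera in the world. Camera axes: x right, y down, z forward; pixel columns grow to the right and rows downward; lengths in m; the calibration is good to about 2 mm. A picture is of the moment at which its call begins.
- job_done(): hands the job in, once; it reports no verdict.
Trained networks look in a picture, given as the dict that the camera call returned (one of the last four; its "shot" number tells which), for a name from the list of things; names that differ only in an ending like _2 or _b are one class to them, and where a whole thing is asked for, a point or a joint stands for the part that bears it (a point fixed in the world has none). Each returns a list of dicts, best first, with "score" (0 to 1); they miss things now and then, are a little off and sometimes report something else, mostly with a low value. They report only what shows in the picture. A call takes as long as a camera call. They do not tell look-alikes from the thing itself.
- trace(picture, thing): "pixels" (420x560 bool, what is visible of it) and "bbox" ([left, top, width, height] in pixels, round what is visible of it).
The state is a dict: "time_s": time; "joint_positions": joint angles; "qvel": joint speeds; "tau": joint torques, N m; "tool_pos": TCP position; "ee_rot": TCP orientation; "ft_force": force on the tool from outside, world axes, zero at the start; "ft_torque": the same for the moment, N m; "grip_width": finger opening in m.
Only numpy, scipy, OpenCV 4.12 (cv2) and the standard library are available. Lean on these libraries where they do the work, as an engineer would, in place of code of your own. Each camera call takes 0.05 s, during which the arm holds its last target. There are 200 camera calls.

TASK

The quick-release cam clamp on the T-slot pallet is closed but slack: its rubber foot hangs clear of the plywood blank. Flip its lever right over to open it, screw the knurled adjusting nut down (clockwise) until the foot just rests on the blank, then flip the lever fully back so that the clamp holds the blank firmly. Do not shift the blank or disturb the other things lying about.

Things in the scene. Friction and masses are not known exactly. Their poses are not given: they have to be found in the camera images.
- lever_pivot (a point): Centre of the pivot pin of the cam lever, on the stud's axis, 91.5 mm above the foot of the clamp. Its frame is fixed to the clamp: x points level from the heel towards the nose that reaches over the blank, y is the pin's axis, z is up.
- lever_grip (a point): Centre of the ball grip (22 mm diameter) of the black cam lever, 84 mm from the pivot (closed: 3 mm higher). Its arm is 12 mm wide. Closed, it lies level, pointing away from the blank (-x of lever_pivot), at least 40 mm free below; it swings up and over in the x-z plane of lever_pivot to lie over the nose (+x). Pinched along the pin's axis the ball turns, and slips a little, between the fingers.
- cam_lever (a joint): Angle of the cam lever, rad: 0 fully closed, 1.57 upright, 3.0 fully open (its stop). It stays where it is left; moving it takes about 1.5 N at the ball. Opening it raises the foot by 4.6 mm, closing it lowers the foot by as much.
- nut_center (a point): Centre, half-way up, of the knurled steel adjusting nut (diameter 46, height 22 mm) on the strap under the cam. Axis: the stud, upright within 7 degrees; the frame does not turn with the nut. The strap, 32 mm wide, lies 14 mm below this point. The lever (12 mm wide, root 24 mm) passes 20 to 35 mm above: grip from above, one finger each side of it; some 1.4 rad a grasp.
- adjusting_nut (a joint): Turn of the adjusting nut, rad, growing clockwise seen from above. Each rad clockwise lowers the foot by 1.76 mm (and the nut by 0.95 mm); it stays where it is left (drag 0.08 N m). The zero means nothing.
- foot_tip (a point): Centre of the underside of the black rubber foot (20 mm diameter) under the strap's nose, 38 mm from the stud's axis towards the blank.
- rubber_foot (a joint): How far the rubber foot is squashed, m: 0 when free, growing as it is pressed on the blank (8 N per mm, at most 8 mm). About 4.5 mm once the clamp is closed, if the foot just touched the blank before.
- blank_top (a point): Centre of the top face of the loose plywood blank, 200 x 110 x 18 mm; x along its length.
- plain_clamp: The neighbour: a plain strap clamp with hexagon nut and stepped heel block, fixed, 66 mm high, 136 mm from the cam clamp along the same slot, on one side or the other. Origin at the foot of its stud. Already done up.
- printed_disc: Bystander: blue printed scalloped disc, 83 mm across, 5 mm thick; origin under its centre.
- printed_bracket: Bystander: small grey printed bracket, 72 x 36 x 6 mm; origin under its centre.
- calipers: Bystander: steel slide calipers with black head, 200 mm long (y), 14 mm high; origin under its middle.
- hex_key: Bystander: L-shaped hex key lying on the pallet along the far side of the blank, 120 mm long (y), 8 mm thick; origin near the middle of its long leg.
Things that resemble listed ones, but are neither listed nor needed, are in the scene too. What is shaped like the part that bears blank_top but blue or orange is not meant.

How it is judged:
By the outcome, as a careful person would: the job done as asked, in the order asked, and still so for the second after the job is handed in, with the robot touching nothing.
It also fails if it takes over 72 s, if anything falls off the work surface, if the arm or the gripper's body presses on something with over 40 N, if the wrist force passes 120 N, or if a joint passes its speed limit or range.

## Working session

There is one attempt and no reset: what is moved stays moved. The work goes in short steps, Python scripts to look and compute and a tool call to move; the robot and the scene stay as the last step left them, time stands still between calls to the robot, and variables do not carry over. Pictures are saved under pics/ and viewed, about 8 in all and at most 12, crops included, and the job is handed in when it is done.

Besides the shell and the picture viewer there is one more tool, called after ">>>" as name(argument=value, ...) on one line, values as JSON. carry_out: Moves the arm, as the interface text tells. Shift numbers are shares of 0.5 m and turn numbers shares of 0.5 rad, none past 1 either way. Its arguments: {"type":"object","properties":{"rows":{"type":"array"},"grip_force":{"type":"number"}},"required":["rows"]}

```bash
mkdir -p pics; ls; cat > h.py <<'E'
import numpy as np, cv2, json
from scipy.spatial.transform import Rotation as R
from bench import observe, grab_frame, job_done, trace
def world(f,uv,z=None):
    """pixels (N,2) -> world with the z_map (or depth z)"""
    uv=np.atleast_2d(uv).astype(float); K=f["K"]; k=f["k1"]
    d=np.stack([(uv[:,0]-K[0][2])/K[0][0],(uv[:,1]-K[1][2])/K[1][1]],1); s=d.copy()
    for _ in range(20): s=d/(1+k*(s**2).sum(1,keepdims=True))
    if z is None: z=f["z_map"][uv[:,1].astype(int),uv[:,0].astype(int)]
    c=np.c_[s,np.ones(len(s))]*np.reshape(z,(-1,1))
    return R.from_quat(f["orientation"]).apply(c)+f["position"]
def proj(f,P):
    c=R.from_quat(f["orientation"]).inv().apply(np.atleast_2d(P)-f["position"]); s=c[:,:2]/c[:,2:]
    s=s*(1+f["k1"]*(s**2).sum(1,keepdims=True)); K=f["K"]
    return np.c_[s[:,0]*K[0][0]+K[0][2],s[:,1]*K[1][1]+K[1][2]]
def cloud(f,m):
    v,u=np.nonzero(m&(f["z_map"]>0)); return world(f,np.c_[u,v])
def save(f,name,box=None,s=1):
    im=f["img"][:,:,::-1]
    if box: x,y,w,h=box; im=im[y:y+h,x:x+w]
    cv2.imwrite("pics/"+name,cv2.resize(np.ascontiguousarray(im),None,fx=s,fy=s,interpolation=cv2.INTER_CUBIC))
E
python3 - <<'E'
from h import *
np.set_printoptions(precision=4,suppress=True)
s=observe(); print(s["tool_pos"],s["ee_rot"],s["time_s"],s["ft_force"])
for c in ("side","top"):
    f=grab_frame(c); save(f,c+"0.png"); print(c,f["position"],R.from_quat(f["orientation"]).as_matrix()[:,2],f["K"][0][0],f["k1"])
    for t in ("lever_grip","nut_center","foot_tip","blank_top","plain_clamp","printed_disc","printed_bracket","calipers","hex_key"):
        for r in trace(f,t)[:3]:
            P=cloud(f,r["pixels"]); print(t,round(r["score"],2),r["bbox"],len(P),np.median(P,0) if len(P) else '',P.min(0) if len(P) else '',P.max(0) if len(P) else '')
a=cv2.imread("pics/side0.png");b=cv2.imread("pics/top0.png")
E
```

```text
pics
[0.283  0.5845 0.1915] [ 0.2235  0.9747 -0.0009 -0.0001] 0.0 [0.119  0.1946 0.1556]
side [ 0.1991 -1.0302  1.1627] [ 0.1783  0.6796 -0.7115] 491.76139151818535 -0.042607173149595855
nut_center 0.62 [288.2, 196.3, 11.0, 30.3] 157 [ 0.4848 -0.0256  0.0738] [ 0.4712 -0.0665  0.0573] [0.5187 0.0041 0.0999]
blank_top 0.95 [175.2, 164.4, 60.7, 28.1] 1387 [0.2549 0.2615 0.0185] [ 0.1559  0.2081 -0.0046] [0.3552 0.3546 0.0276]
blank_top 0.82 [284.6, 190.3, 64.0, 24.7] 1315 [0.5912 0.0467 0.0384] [ 0.4801 -0.0428  0.01  ] [0.6944 0.1509 0.1267]
blank_top 0.77 [331.1, 257.8, 75.2, 51.6] 2475 [ 0.6437 -0.2897  0.0181] [ 0.5322 -0.3802 -0.0049] [ 0.7577 -0.1792  0.026 ]
plain_clamp 0.83 [327.4, 202.5, 15.6, 31.9] 344 [ 0.6218 -0.0754  0.0612] [ 0.6007 -0.1104  0.019 ] [0.6526 0.0158 0.0901]
printed_disc 0.58 [241.4, 133.4, 27.2, 19.5] 256 [0.4644 0.4049 0.0062] [ 0.4251  0.3631 -0.0061] [0.5065 0.4615 0.0164]
calipers 0.57 [289.7, 308.7, 44.5, 66.3] 727 [ 0.4538 -0.3988  0.0101] [ 0.4038 -0.5211 -0.0029] [ 0.4746 -0.3229  0.02  ]
hex_key 0.64 [289.9, 196.8, 9.4, 23.7] 147 [ 0.4875 -0.0412  
[... 776 characters left out ...]
.2, 258.4, 59.0, 92.2] 3928 [0.2549 0.2723 0.0197] [ 0.1522  0.2121 -0.0015] [0.3618 0.3413 0.0292]
plain_clamp 0.63 [289.7, 149.6, 47.8, 31.2] 663 [ 0.6253 -0.0502  0.0615] [ 0.6008 -0.1072  0.0148] [0.6629 0.0138 0.0921]
printed_disc 0.88 [109.6, 201.0, 28.7, 28.5] 700 [0.4643 0.4081 0.0075] [ 0.4281  0.3727 -0.0022] [0.5031 0.4483 0.0153]
printed_bracket 0.73 [130.7, 143.8, 18.3, 22.7] 294 [0.6244 0.4    0.0081] [0.5872 0.3715 0.001 ] [0.6597 0.4304 0.0148]
calipers 0.94 [414.0, 239.0, 80.8, 32.1] 899 [ 0.4545 -0.3876  0.012 ] [ 0.404  -0.5199 -0.0012] [ 0.4755 -0.3182  0.0231]
hex_key 0.67 [229.1, 133.2, 17.9, 50.5] 130 [0.6479 0.1375 0.0282] [0.5721 0.1249 0.0173] [0.6993 0.1583 0.0352]
```

```bash
python3 - <<'E'
from h import *
np.set_printoptions(precision=4,suppress=True)
f=grab_frame("top"); g=grab_frame("side")
save(f,"t_crop.png",(215,115,140,130),4)
save(g,"s_crop.png",(235,155,140,105),5)
h=cv2.resize(cv2.imread("pics/t_crop.png"),(420,390)); k=cv2.resize(cv2.imread("pics/s_crop.png"),(380,390)); cv2.imwrite("pics/both.png",np.hstack([h,k]))
def fit(P,n):print(n,P.mean(0),len(P))
for nm,F in(("top",f),("side",g)):
    m=np.zeros(F["z_map"].shape,bool); m[:]=F["z_map"]>0
    P=cloud(F,m); 
    w=P[(P[:,0]>.44)&(P[:,0]<.57)&(P[:,1]>-.2)&(P[:,1]<.06)&(P[:,2]>.105)]
    print(nm,"high"); 
    for y in np.arange(-.14,.06,.01):
        q=w[(w[:,1]>=y)&(w[:,1]<y+.01)]
        if len(q): print("%.2f"%y,len(q),np.median(q,0),q[:,0].min(),q[:,0].max(),q[:,2].max())
    # blank rectangle
    b=P[(P[:,0]>.44)&(P[:,0]<.75)&(P[:,1]>-.05)&(P[:,1]<.16)&(P[:,2]>.03)&(P[:,2]<.05)]
    print("blank",cv2.minAreaRect(b[:,:2].astype(np.float32)),np.median(b[:,2]))
E
```

```text
top high
-0.10 15 [ 0.4775 -0.0925  0.1305] 0.4716008007639043 0.4851192096305045 0.1357922441030075
-0.09 42 [ 0.4786 -0.0851  0.1339] 0.46870379997330214 0.4902025797960804 0.1381255895121123
-0.08 28 [ 0.4796 -0.0764  0.1285] 0.4712365658383061 0.4872329527162921 0.13685579711855644
-0.07 27 [ 0.4842 -0.0651  0.1257] 0.4783809899217436 0.49092007244113833 0.12974263925305296
-0.06 23 [ 0.4855 -0.0545  0.1256] 0.4810268625234454 0.49228980478479256 0.13037144088688812
-0.05 23 [ 0.4876 -0.0452  0.125 ] 0.482242383031251 0.4942004673918571 0.12982994813843662
-0.04 28 [ 0.4911 -0.0351  0.1228] 0.4854741120718645 0.4979052631240174 0.12779371510528192
-0.03 28 [ 0.4954 -0.0235  0.1222] 0.4881025378085846 0.5061017075113623 0.1263945324124769
-0.02 49 [ 0.496  -0.0147  0.1229] 0.4834083249878578 0.5134813948140836 0.12755125062296857
-0.01 56 [ 0.4975 -0.0051  0.1239] 0.48355585107798227 0.5147214400331525 0.12859896550467886
0.00 32 [0.494  0.0031 0.1216] 0.483998446518764 0.5116752774288411 0.12661219527331835
blank ((0.5870750546455383, 0.04774369299411774), (0.21979819238185883, 0
[... 523 characters left out ...]
670180519045693
-0.05 9 [ 0.4875 -0.0457  0.1238] 0.4834433605781626 0.4939626372817745 0.12767028300616334
-0.04 9 [ 0.4914 -0.0361  0.124 ] 0.48644241598822235 0.4974006967997564 0.1270695740603931
-0.03 20 [ 0.4959 -0.0243  0.1203] 0.484621366830026 0.5066262510204042 0.12561390353900292
-0.02 23 [ 0.4985 -0.0154  0.1217] 0.48833316421845574 0.5083206083281303 0.12897197070265398
-0.01 26 [ 0.4963 -0.0053  0.1211] 0.48300325286922485 0.5144781525232592 0.12861767798259094
0.00 3 [0.4914 0.0022 0.1166] 0.48444922901798604 0.5064393196617015 0.12099454611430471
blank ((0.5927301049232483, 0.06702141463756561), (0.1673835664987564, 0.20101577043533325), 75.88966369628906) 0.03850207549540863
```

View pics/top0.png

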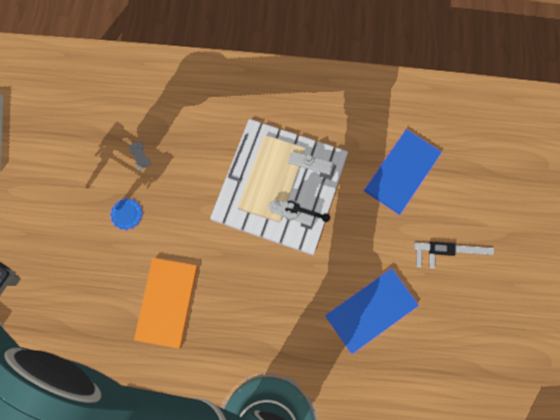

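View pics/both.png

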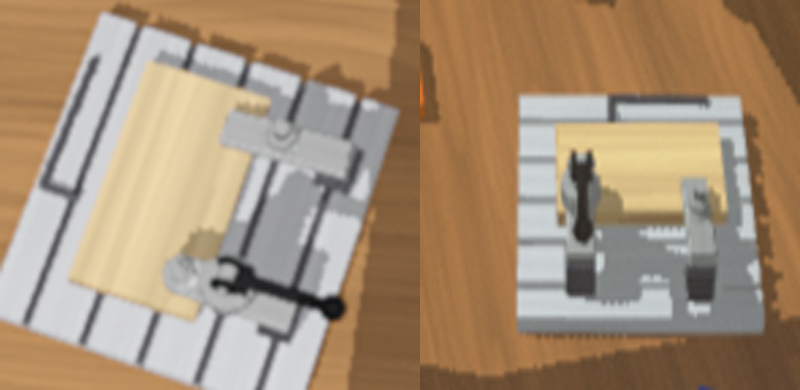

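Top view: wooden blank at about (270,178); the blue (372,310), (403,170) and orange (165,302) plates are decoys. There is one cam clamp, with the black lever from (285,208) to its ball at (326,216), and the plain clamp is at (312,162). I'll do one geometry pass, then move.

```bash
python3 - <<'E'
from h import *
np.set_printoptions(precision=4,suppress=True)
T=[];S=[]
for i in range(3):
    f=grab_frame("top"); T.append(cloud(f,f["z_map"]>0)); C=cloud(f,f["z_map"]>0); im=f["img"][f["z_map"]>0]
    if i==0:
        # wood top: by trace, z band
        m=trace(f,"blank_top")
        for r in m:
            P=cloud(f,r["pixels"])
            if abs(np.median(P[:,2])-.04)<.005:
                q=P[abs(P[:,2]-np.median(P[:,2]))<.004]; print("blank",cv2.minAreaRect(q[:,:2].astype(np.float32)),np.median(q[:,2]))
    g=grab_frame("side"); S.append(cloud(g,g["z_map"]>0))
    o=observe(); print(o["ft_force"],o["ft_torque"])
T=np.vstack(T);S=np.vstack(S)
P=T[(abs(T[:,0]-.58)<.2)&(abs(T[:,1])<.25)&(T[:,2]>.013)&(T[:,2]<.03)]
print("pallet",cv2.minAreaRect(P[:,:2].astype(np.float32)),np.median(P[:,2]))
t=T[(abs(T[:,0]-.5)<.04)&(T[:,1]<-.02)&(T[:,2]>.12)&(T[:,1]>-.075)]
a=np.polyfit(t[:,1],t[:,0],1); print("arm fit",a)
for nm,Q in(("T",T),("S",S)):
    b=Q[(abs(Q[:,0]-.48)<.04)&(Q[:,1]<-.077)&(Q[:,1]>-.12)&(Q[:,2]>.118)]
    # sphere fit radius 11
    from scipy.optimize import least_squares
    r=least_squares(lambda c:np.linalg.norm(b-c,axis=1)-.011,[.478,-.088,.127],loss="soft_l1",f_scale=.001); print(nm,"ball",r.x,len(b))
ang=np.deg2rad(13.5); ex=np.array([np.sin(ang),np.cos(ang)]); ey=np.array([-ex[1],ex[0]]); O=np.array([.498,-.0065])
for nm,Q in(("T",T),("S",S)):
    d=Q[:,:2]-O; l=d@ex; w=d@ey
    for x in np.arange(-.07,.06,.005):
        for lo,hi in ((-.024,-.007),(-.007,.007),(.007,.024)):
            k=(l>x)&(l<x+.005)&(w>lo)&(w<hi)
            if k.sum()>3: print(nm,"%.3f"%x,lo,k.sum(),np.percentile(Q[k,2],[10,50,90]),end=" | ")
        print()
E
```

```text
blank ((0.5876716375350952, 0.05104529485106468), (0.11063513904809952, 0.19843025505542755), 76.84390258789062) 0.040068812914934915
[-0.2077  0.7442 -0.9081] [-0.0024  0.0064  0.0714]
[ 0.1408 -0.3641  1.1632] [ 0.0195 -0.0019  0.0117]
[-0.0206  0.203  -0.2291] [-0.0109 -0.0453 -0.0424]
pallet ((0.5690591931343079, -0.03560832142829895), (0.4298984408378601, 0.30974864959716797), 83.37080383300781) 0.02146289172387461
arm fit [0.2779 0.5018]
T ball [ 0.4798 -0.0855  0.125 ] 201
S ball [ 0.4785 -0.086   0.124 ] 128
T -0.070 -0.024 29 [0.0183 0.0211 0.0246] | T -0.070 -0.007 68 [0.0191 0.0262 0.1281] | T -0.070 0.007 43 [0.0192 0.0225 0.0247] | 
T -0.065 -0.024 28 [0.0175 0.0214 0.025 ] | T -0.065 -0.007 64 [0.021  0.1234 0.1287] | T -0.065 0.007 38 [0.019  0.0225 0.0239] | 
T -0.060 -0.024 12 [0.0231 0.0563 0.0582] | T -0.060 -0.007 73 [0.0537 0.0627 0.1279] | T -0.060 0.007 61 [0.02   0.0335 0.0575] | 
T -0.055 -0.007 71 [0.0665 0.1205 0.1275] | T -0.055 0.007 66 [0.0212 0.0532 0.0702] | 
T -0.050 -0.007 74 [0.069  0.1218 0.128 ] | T -0.050 0.007 69 [0.0126 0.0437 0.0716] | 
T -0.0
[... 4297 characters left out ...]
 0.0962 0.1182] | 
S 0.000 -0.024 20 [0.0253 0.0957 0.1255] | S 0.000 -0.007 13 [0.1188 0.1216 0.1255] | S 0.000 0.007 32 [0.018  0.096  0.1188] | 
S 0.005 -0.024 26 [0.018  0.0951 0.1211] | S 0.005 -0.007 7 [0.1202 0.121  0.1234] | S 0.005 0.007 39 [0.0125 0.0229 0.1176] | 
S 0.010 -0.024 9 [0.0212 0.0279 0.0933] | S 0.010 0.007 15 [0.0185 0.022  0.0941] | 
S 0.015 -0.024 16 [0.0235 0.0373 0.0935] | S 0.015 0.007 26 [0.0194 0.0284 0.0377] | 
S 0.020 -0.024 5 [0.0183 0.03   0.0332] | S 0.020 0.007 24 [0.0193 0.0291 0.0387] | 
S 0.025 0.007 7 [0.0234 0.0337 0.0381] | 
S 0.030 0.007 6 [0.0338 0.0378 0.0396] | 

S 0.040 0.007 5 [0.0366 0.0375 0.0406] | 

S 0.050 0.007 4 [0.0384 0.0395 0.0409] |
```

```bash
cat >> h.py <<'E'
def shift(ps,psi0,targets):
    """start pos, yaw psi0 (deg, tool y), targets (x,y,z,psi deg) -> fractions for rows (tool down)"""
    c,s=np.cos(np.deg2rad(psi0)),np.sin(np.deg2rad(psi0))
    for t in targets:
        d=np.array(t[:3])-ps; print([round(v,3) for v in (np.array([-s*d[0]+c*d[1],c*d[0]+s*d[1],-d[2]])/.5)]+[0,0,round(float(np.deg2rad(psi0-t[3])/.5),3)])
def yaw(o=None):
    o=o or observe(); v=R.from_quat(o["ee_rot"]).as_matrix(); return np.rad2deg(np.arctan2(v[1,1],v[0,1])),v[:,2]
E
python3 - <<'E'
from h import *
print(yaw())
r=np.rad2deg(.5)
A=(.40,.22,.24,64.2-r);B=(.479,-.086,.24,64.2-2*r);C=(.479,-.086,.20,-14)
shift([.283,.5845,.1915],64.2,[A]);shift(A[:3],A[3],[B]);shift(B[:3],B[3],[C])
E
```

```text
(np.float64(64.16927558698893), array([ 3.77546023e-05,  3.74129807e-05, -9.99999999e-01]))
[np.float64(-0.528), np.float64(-0.554), np.float64(-0.097), 0, 0, 1.0]
[np.float64(-0.59), np.float64(-0.227), np.float64(-0.0), 0, 0, 1.0]
[np.float64(0.0), np.float64(0.0), np.float64(0.08), 0, 0, 0.73]
```

>>> carry_out(rows=[[[-0.528,-0.554,-0.097,0,0,1.0,60],[-0.528,-0.554,-0.097,0,0,1.0,60],[-0.528,-0.554,-0.097,0,0,1.0,60],[-0.528,-0.554,-0.097,0,0,1.0,60],[-0.528,-0.554,-0.097,0,0,1.0,60],[-0.528,-0.554,-0.097,0,0,1.0,60],[-0.528,-0.554,-0.097,0,0,1.0,60],[-0.528,-0.554,-0.097,0,0,1.0,60],[-0.528,-0.554,-0.097,0,0,1.0,60],[-0.528,-0.554,-0.097,0,0,1.0,60]]], grip_force=10)

```text
time_s: 2.28
tool_pos: [0.4024, 0.2147, 0.2422]
ee_rot: [0.461, 0.887, 0.0, 0.001]
ft_force: [-0.0, 0.2, 0.1]
grip_width: 0.0601
```

>>> carry_out(rows=[[[-0.59,-0.227,0,0,0,1.0,60],[-0.59,-0.227,0,0,0,1.0,60],[-0.59,-0.227,0,0,0,1.0,60],[-0.59,-0.227,0,0,0,1.0,60],[-0.59,-0.227,0,0,0,1.0,60],[-0.59,-0.227,0,0,0,1.0,60],[-0.59,-0.227,0,0,0,1.0,60],[-0.59,-0.227,0,0,0,1.0,60],[-0.59,-0.227,0,0,0,1.0,60],[-0.59,-0.227,0,0,0,1.0,60]]])

```text
time_s: 3.12
tool_pos: [0.4792, -0.0862, 0.2409]
ee_rot: [0.665, 0.747, -0.0, 0.0]
ft_force: [0.4, 0.3, -0.2]
grip_width: 0.0601
```

>>> carry_out(rows=[[[0,0,0.08,0,0,0.73,60],[0,0,0.08,0,0,0.73,60],[0,0,0.08,0,0,0.73,60],[0,0,0.08,0,0,0.73,60],[0,0,0.08,0,0,0.73,60]]])

```text
time_s: 3.53
tool_pos: [0.4792, -0.0835, 0.201]
ee_rot: [0.786, 0.618, 0.0, -0.0]
ft_force: [0.1, -0.4, -0.3]
grip_width: 0.0598
```

```bash
python3 - <<'E'
from h import *
np.set_printoptions(precision=4,suppress=True)
o=observe();print(o["tool_pos"],yaw(o),o["time_s"],o["grip_width"])
f=grab_frame("side");save(f,"s1.png",(235,145,140,105),5); g=grab_frame("top")
print(proj(f,[[.479,-.0858,.1245]]))
o=observe(); print(o["tool_pos"],yaw(o),o["joint_positions"])
shift([.479,-.086,.20],-14,[(.479,-.0858,.1245-.019,-14)])
E
```

```text
[ 0.4792 -0.0835  0.201 ] (np.float64(-13.69828070128755), array([-0.0001,  0.0006, -1.    ])) 3.5333 0.059777232782503804
[[294.7842 215.9314]]
[ 0.4794 -0.0842  0.2013] (np.float64(-13.780052780217398), array([ 0.0006,  0.0005, -1.    ])) [-0.4528  0.1892  0.6353  2.0164 -0.1359  0.976   0.0098]
[np.float64(0.0), np.float64(-0.0), np.float64(0.189), 0, 0, 0.0]
```

View pics/s1.png

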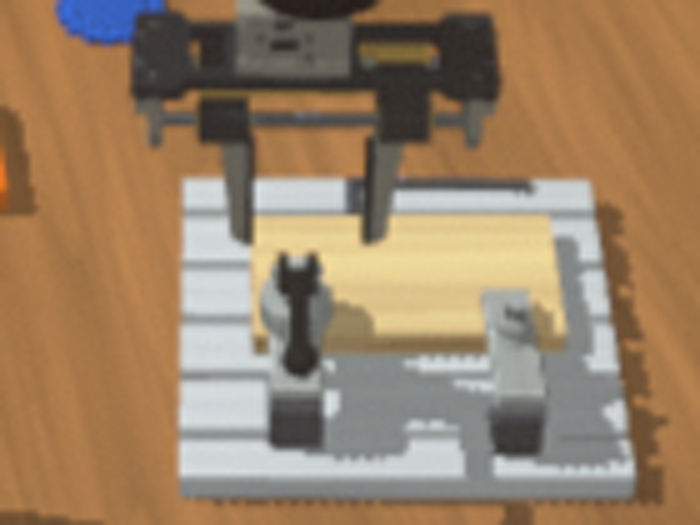

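The gripper sits square over the lever ball, which is at about (300,360) in the crop. I'll descend and pinch it.

>>> carry_out(rows=[[[0,0,0.19,0,0,0,60],[0,0,0.19,0,0,0,60],[0,0,0.19,0,0,0,60],[0,0,0.19,0,0,0,60],[0,0,0.19,0,0,0,15],[0,0,0.19,0,0,0,15],[0,0,0.19,0,0,0,15],[0,0,0.19,0,0,0,15],[0,0,0.19,0,0,0,15],[0,0,0.19,0,0,0,15],[0,0,0.19,0,0,0,15]]], grip_force=15)

```text
time_s: 4.55
tool_pos: [0.4778, -0.0849, 0.106]
ee_rot: [0.788, 0.615, -0.001, -0.001]
ft_force: [-2.0, 1.7, -0.0]
grip_width: 0.016
```

```bash
python3 - <<'E'
from h import *
np.set_printoptions(precision=4,suppress=True)
o=observe();print(o["tool_pos"],yaw(o),o["time_s"],o["grip_width"],o["ft_force"])
# arc rows: displacement of ball, local (along nose = -? tool x, z)
p0=np.array([-.0832,.0115]); f0=np.arctan2(p0[1],p0[0])
for th in np.arange(.15,3.3,.15):
    d=.084*np.array([np.cos(f0-th),np.sin(f0-th)])-p0
    print(round(th,2),np.round([d[0]/.5,0,-d[1]/.5],3))
E
```

```text
[ 0.4778 -0.0849  0.106 ] (np.float64(-14.026337346417401), array([-0.0027,  0.0012, -1.    ])) 4.55 0.01604409578256991 [-2.0167  1.7475 -0.0117]
0.15 [ 0.005  0.    -0.025]
0.3 [ 0.014  0.    -0.048]
0.45 [ 0.027  0.    -0.07 ]
0.6 [ 0.042  0.    -0.09 ]
0.75 [ 0.06   0.    -0.107]
0.9 [ 0.081  0.    -0.122]
1.05 [ 0.104  0.    -0.133]
1.2 [ 0.128  0.    -0.14 ]
1.35 [ 0.152  0.    -0.144]
1.5 [ 0.178  0.    -0.145]
1.65 [ 0.202  0.    -0.141]
1.8 [ 0.227  0.    -0.134]
1.95 [ 0.249  0.    -0.123]
2.1 [ 0.27   0.    -0.109]
2.25 [ 0.289  0.    -0.092]
2.4 [ 0.305  0.    -0.072]
2.55 [ 0.317  0.    -0.051]
2.7 [ 0.327  0.    -0.027]
2.85 [ 0.332  0.    -0.003]
3.0 [0.334 0.    0.022]
3.15 [0.333 0.    0.047]
```

```bash
python3 - <<'E'
from h import *
np.set_printoptions(precision=4,suppress=True)
f=grab_frame("side");a=f; g=grab_frame("top")
o=observe();print(o["tool_pos"],o["grip_width"],o["ft_force"])
h=lambda f,x,y,w,hh:cv2.resize(f["img"][y:y+hh,x:x+w,::-1],(400,400),interpolation=cv2.INTER_CUBIC)
cv2.imwrite("pics/g1.png",np.hstack([h(f,255,165,80,80),h(g,270,165,80,80)]))
E
```

```text
[ 0.4779 -0.0849  0.1057] 0.015423058173333032 [-3.5384  0.6772  0.9877]
```

View pics/g1.png

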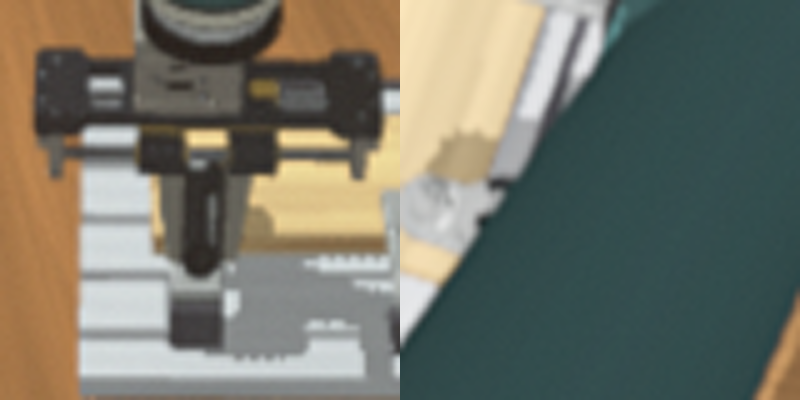

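The fingers are gripping forward of the ball, which shows in front of them at crop (203,265), and the width is 15 mm instead of 22. I'll reopen, shift 8 mm heel-ward and pinch again.

>>> carry_out(rows=[[[0,0,0,0,0,0,40],[0,0,0,0,0,0,40],[0,0,0,0,0,0,40],[-0.016,0,0,0,0,0,40],[-0.016,0,0,0,0,0,15],[-0.016,0,0,0,0,0,15],[-0.016,0,0,0,0,0,15],[-0.016,0,0,0,0,0,15],[-0.016,0,0,0,0,0,15],[-0.016,0,0,0,0,0,15]]], grip_force=15)

```text
time_s: 5.48
tool_pos: [0.4759, -0.093, 0.1055]
ee_rot: [0.788, 0.615, -0.001, -0.001]
ft_force: [-3.9, 0.2, 0.2]
grip_width: 0.015
```

```bash
python3 - <<'E'
from h import *
np.set_printoptions(precision=4,suppress=True)
f=grab_frame("side")
o=observe();print(o["tool_pos"],o["grip_width"],o["ft_force"])
print(proj(f,[o["tool_pos"]]))
for r in trace(f,"lever_grip")+trace(f,"cam_lever"): print(r["score"],r["bbox"])
save(f,"g2.png",(265,185,50,50),8)
E
```

```text
[ 0.4759 -0.093   0.1055] 0.015115165712312773 [-4.4309  0.5184 -0.1997]
[[294.2242 222.305 ]]
0.59 [295.0, 197.2, 5.7, 25.7]
0.51 [293.0, 200.9, 8.3, 17.8]
```

View pics/g2.png

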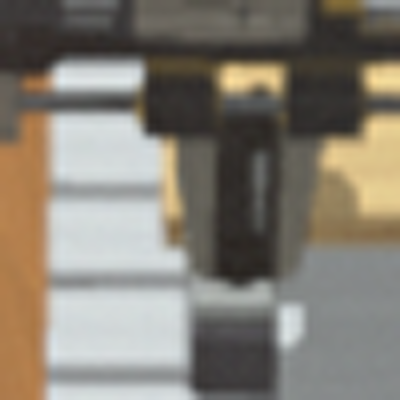

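```bash
python3 - <<'E'
from h import *
np.set_printoptions(precision=3,suppress=True,linewidth=200)
f=grab_frame("side")
for v in range(206,226):
    uv=np.array([[u,v] for u in range(286,305,2)]); P=world(f,uv); print(v,' '.join("%4d/%4d"%(p[1]*1000,p[2]*1000) for p in P), f["img"][v,294])
E
```

```text
206   34/  45  -95/ 181  -99/ 184 -100/ 183  -45/ 124  -45/ 122  -19/  93 -106/ 183 -110/ 186 -113/ 189 [48 43 39]
207   40/  35  -99/ 181  -99/ 180  -99/ 178  -53/ 128  -47/ 120  -83/ 157 -108/ 181 -112/ 185 -110/ 181 [47 44 41]
208   33/  38 -100/ 178 -101/ 178  -97/ 172  -53/ 123  -50/ 119  -89/ 159 -105/ 174 -108/ 176 -112/ 180 [47 41 41]
209   28/  38  -98/ 171  -99/ 171  -97/ 167  -56/ 123  -59/ 124  -92/ 158 -104/ 170 -112/ 177   11/  42 [49 45 41]
210   24/  38  -98/ 168  -95/ 163 -101/ 168  -62/ 124  -63/ 124  -94/ 156 -105/ 167 -107/ 167   11/  37 [47 44 42]
211   20/  37  -95/ 160  -99/ 162 -101/ 163  -68/ 126  -68/ 125  -97/ 155 -107/ 164 -107/ 163    8/  36 [49 43 42]
212   18/  35 -102/ 164  -95/ 155 -103/ 162  -69/ 123  -73/ 127 -102/ 156 -103/ 156 -106/ 158    7/  33 [52 46 45]
213   18/  30  -96/ 153  -99/ 154  -99/ 154  -79/ 130  -79/ 129 -104/ 154 -105/ 154 -107/ 155    6/  28 [48 44 42]
214   19/  25  -98/ 151  -97/ 148 -101/ 151  -83/ 130  -88/ 134 -107/ 153 -106/ 151 -107/ 151    3/  28 [48 43 39]
215   20/  18  -97/ 145  -99/ 147  -98/ 144  -91/ 135  -88/ 131 -
[... 511 characters left out ...]
20    7/  10    0/  16  -48/  69  -51/  71  -92/ 114  -53/  69  -55/  70   -4/  11   -9/  15   -5/   9 [75 75 73]
221   -6/  20   -3/  16  -53/  70  -56/  72  -58/  72  -51/  62  -55/  65  -14/  18  -16/  19  -19/  20 [148 153 149]
222  -14/  24  -15/  24  -57/  70  -54/  65  -57/  67  -57/  65  -58/  65  -21/  22  -18/  16  -24/  21 [168 174 170]
223  -10/  15  -20/  25  -57/  66  -59/  65  -58/  63  -61/  65  -62/  65  -22/  17  -27/  21  -28/  21 [134 138 135]
224  -21/  23  -18/  18  -55/  59  -59/  61  -58/  59  -62/  62  -61/  59  -28/  19  -30/  20  -29/  18 [111 113 109]
225  -21/  18  -21/  17  -58/  57  -59/  56  -59/  56  -64/  59  -66/  60  -35/  23  -32/  18  -31/  15 [85 84 83]
```

Depth shows the finger ends at about z=0.128, gripping only the top of the ball, although the reported TCP is 0.1055. I'll open, go down 15 mm and compare.

>>> carry_out(rows=[[[0,0,0,0,0,0,40],[0,0,0,0,0,0,40],[0,0,0,0,0,0,40],[0,0,0.03,0,0,0,40],[0,0,0.03,0,0,0,40]]])

```text
time_s: 6.1
tool_pos: [0.4773, -0.0928, 0.09]
ee_rot: [0.788, 0.616, -0.0, 0.0]
ft_force: [-1.2, 0.5, -0.8]
grip_width: 0.04
```

```bash
python3 - <<'E'
from h import *
np.set_printoptions(precision=3,suppress=True,linewidth=200)
f=grab_frame("side"); g=grab_frame("top");o=observe();print(o["tool_pos"],o["grip_width"],o["ft_force"],o["time_s"])
for v in range(214,228):
    uv=np.array([[u,v] for u in range(282,308,2)]); P=world(f,uv); print(v,' '.join("%4d/%4d"%(p[1]*1000,p[2]*1000) for p in P))
save(f,"g3.png",(265,185,50,50),8)
E
```

```text
[ 0.478 -0.093  0.091] 0.04027034965871015 [-0.314  0.857  0.324] 6.2
214   23/  24  -93/ 149  -90/ 144  -99/ 152  -23/  69  -81/ 129  -88/ 136  -86/ 132  -29/  69    8/  25    6/  26 -110/ 153 -109/ 149
215   20/  22  -95/ 146  -96/ 147  -98/ 147  -24/  65  -86/ 131  -88/ 131  -93/ 135  -88/ 128    9/  20    6/  21 -106/ 144 -111/ 147
216   13/  25  -96/ 144  -95/ 141  -94/ 138  -35/  72  -87/ 127  -93/ 132  -89/ 127  -90/ 127    3/  21    0/  24 -107/ 140 -111/ 144
217   10/  24  -91/ 134  -96/ 137  -95/ 135  -39/  73  -88/ 125  -94/ 130  -92/ 126  -92/ 124   -2/  23    0/  20 -108/ 138 -108/ 136
218   10/  19  -95/ 134  -95/ 133  -98/ 135  -41/  70  -90/ 122  -92/ 123  -92/ 122  -95/ 123   -4/  21   -5/  20 -106/ 132 -110/ 134
219    6/  18  -93/ 128  -96/ 129  -98/ 130  -44/  69  -45/  68  -96/ 123  -96/ 121  -51/  71   -1/  13  -10/  21 -106/ 126 -110/ 130
220    6/  14  -90/ 120  -95/ 124  -93/ 121  -48/  69  -47/  66  -97/ 120  -54/  71  -55/  70   -5/  12   -7/  13 -106/ 123 -106/ 121
221   -3/  21   -3/  18  -97/ 122  -93/ 116  -50/  67  -55/  71  -57/  71  -59/  72  -56/  67  -17/  21  -19/  22 -107/ 120 -112/ 123
222   -5/  18   -7/  19  -93/ 113 -100/ 119  -53/  66  -55/  66  -57/  67  -64/  73  -62/  69  -21/  21  -22/  21 -109/ 117 -112/ 119
223   -9/  18  -10/  18  -15/  21  -17/  22  -57/  65  -57/  63  -59/  64  -59/  63  -63/  66  -26/  22  -28/  22  -27/  20  -31/  22
224  -17/  22  -21/  25  -16/  18  -22/  23  -57/  61  -59/  61  -58/  59  -63/  63  -61/  59  -29/  21  -34/  24  -32/  21  -35/  23
225  -18/  19  -20/  20  -19/  16  -29/  26  -56/  55  -57/  54  -62/  59  -62/  57  -65/  59  -34/  22  -34/  20  -36/  21  -34/  16
226 -1030/1162  -28/  24  -23/  16  -32/  24  -60/  55  -58/  52  -66/  58  -66/  57  -68/  58  -35/  18  -43/  26  -38/  18  -42/  22
227  -29/  21  -29/  20  -28/  17  -34/  23  -62/  52  -64/  53  -64/  52  -68/  55  -69/  54  -43/  22  -42/  20  -41/  18  -44/  19
```

View pics/g3.png

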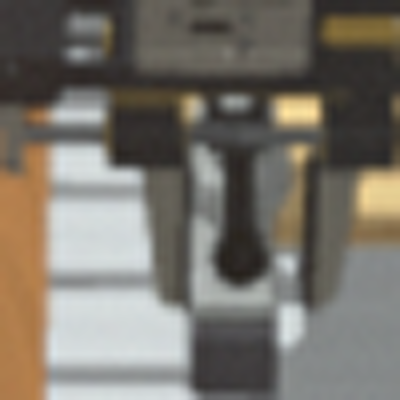

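>>> carry_out(rows=[[[0.004,-0.004,0,0,0,0,10],[0.004,-0.004,0,0,0,0,10],[0.004,-0.004,0,0,0,0,10],[0.004,-0.004,0,0,0,0,10],[0.004,-0.004,0,0,0,0,10],[0.004,-0.004,0,0,0,0,10]]])

```text
time_s: 6.7
tool_pos: [0.4762, -0.0905, 0.0913]
ee_rot: [0.788, 0.615, 0.0, 0.0]
ft_force: [1.0, -0.3, 0.7]
grip_width: 0.0206
```

```bash
python3 - <<'E'
from h import *
np.set_printoptions(precision=4,suppress=True,linewidth=200)
f=grab_frame("side"); o=observe();print(o["tool_pos"],o["grip_width"],o["ft_force"],o["time_s"])
E
```

```text
[ 0.4762 -0.0906  0.0913] 0.02044578466190668 [1.5241 0.4365 1.2488] 6.75
```

>>> carry_out(rows=[[[0.004,0,-0.025,0,0,0,10],[0.013,0,-0.048,0,0,0,10],[0.025,0,-0.07,0,0,0,10],[0.04,0,-0.09,0,0,0,10],[0.058,0,-0.108,0,0,0,10],[0.079,0,-0.124,0,0,0,10],[0.101,0,-0.136,0,0,0,10]]], grip_force=25)

```text
time_s: 7.33
tool_pos: [0.4876, -0.0432, 0.1596]
ee_rot: [0.789, 0.615, -0.001, 0.001]
ft_force: [-0.9, -3.2, -1.2]
grip_width: 0.0205
```

```bash
python3 - <<'E'
from h import *
np.set_printoptions(precision=4,suppress=True,linewidth=200)
f=grab_frame("side"); o=observe();print(o["tool_pos"],o["grip_width"],o["ft_force"],o["time_s"])
for r in trace(f,"lever_grip"): P=cloud(f,r["pixels"]);print(r["score"],r["bbox"],P.min(0),P.max(0))
save(f,"g4.png",(255,145,80,80),6)
E
```

```text
[ 0.4884 -0.0409  0.1605] 0.020205405562381467 [-3.8079 -1.6701 12.0452] 7.3833
0.57 [291.5, 185.3, 9.8, 16.5] [ 0.4792 -0.0563  0.0182] [0.5462 0.1529 0.2035]
```

View pics/g4.png

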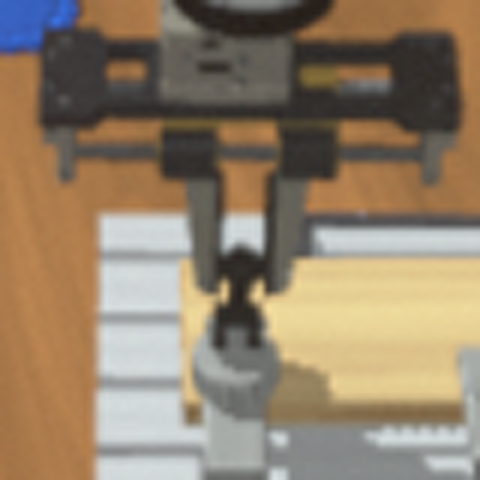

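The lever has swung to about 1.1 rad with the ball held between the fingertips at crop (240,262). I'll continue, with the arc corrected for the nominal geometry.

>>> carry_out(rows=[[[0.012,-0.003,-0.017,0,0,0,10],[0.036,-0.003,-0.023,0,0,0,10],[0.061,-0.003,-0.026,0,0,0,10],[0.086,-0.003,-0.025,0,0,0,10],[0.111,-0.003,-0.02,0,0,0,10],[0.134,-0.003,-0.012,0,0,0,10],[0.157,-0.003,0,0,0,0,10]]])

```text
time_s: 8.02
tool_pos: [0.5067, 0.0362, 0.1594]
ee_rot: [0.788, 0.615, 0.001, 0.0]
ft_force: [0.6, -1.5, 1.5]
grip_width: 0.0205
```

```bash
python3 - <<'E'
from h import *
np.set_printoptions(precision=4,suppress=True,linewidth=200)
f=grab_frame("side"); o=observe();print(o["tool_pos"],o["grip_width"],o["ft_force"],o["time_s"])
E
```

```text
[0.5072 0.0384 0.158 ] 0.02016824892485919 [4.9631 2.1413 0.2709] 8.0667
```

>>> carry_out(rows=[[[0.02,0.003,0.015,0,0,0,10],[0.038,0.003,0.033,0,0,0,10],[0.053,0.003,0.053,0,0,0,10],[0.064,0.003,0.076,0,0,0,10],[0.073,0.003,0.099,0,0,0,10],[0.077,0.003,0.124,0,0,0,10],[0.077,0.003,0.136,0,0,0,10],[0.077,0.003,0.136,0,0,0,10]]])

```text
time_s: 8.73
tool_pos: [0.5159, 0.0736, 0.0905]
ee_rot: [0.788, 0.616, -0.0, -0.001]
ft_force: [-3.5, 6.2, 9.5]
grip_width: 0.0203
```

```bash
python3 - <<'E'
from h import *
np.set_printoptions(precision=4,suppress=True,linewidth=200)
f=grab_frame("side"); o=observe();print(o["tool_pos"],o["grip_width"],o["ft_force"],o["time_s"])
E
```

```text
[0.516  0.0736 0.0906] 0.01992120605317305 [-3.1632  5.9323  8.123 ] 8.7833
```

The lever has reached its stop (9 N upward). I'll release, rise, move over the stud and look.

>>> carry_out(rows=[[[0,0,0,0,0,0,45],[0,0,0,0,0,0,45],[0,0,0,0,0,0,70],[0,0,-0.18,0,0,0,75],[0,0,-0.18,0,0,0,75],[-0.166,0.002,-0.18,0,0,0,75],[-0.166,0.002,-0.18,0,0,0,75],[-0.166,0.002,-0.18,0,0,0,75],[-0.166,0.002,-0.1,0,0,0,75],[-0.166,0.002,-0.1,0,0,0,75]]])

```text
time_s: 9.62
tool_pos: [0.4931, -0.0101, 0.1364]
ee_rot: [0.789, 0.614, -0.004, -0.002]
ft_force: [-1.0, -0.0, -1.1]
grip_width: 0.0752
```

```bash
python3 - <<'E'
from h import *
np.set_printoptions(precision=3,suppress=True,linewidth=220)
f=grab_frame("side"); g=grab_frame("top"); o=observe();print(o["tool_pos"],o["grip_width"],o["ft_force"],o["time_s"],yaw(o))
c=lambda f,x,y,w,hh:cv2.resize(f["img"][y:y+hh,x:x+w,::-1],(400,400),interpolation=cv2.INTER_CUBIC)
cv2.imwrite("pics/g5.png",np.hstack([c(f,250,155,90,90),c(g,250,165,80,80)]))
tip=o["tool_pos"]; yv=np.array([.97,-.242,0]); w=o["grip_width"]/2+.005
for s in(-1,1):
    for dz in (0,.01,.02,.03,.04): print(s,dz,proj(f,[tip+s*yv*w+[-.0024,-.0097,dz]])[0],end=' ')
    print()
m=cloud(f,f["z_map"]>0); k=(abs(m[:,0]-.50)<.07)&(m[:,1]>-.035)&(m[:,1]<.03)&(m[:,2]>.085)
yy=m[k]; l=(yy[:,:2]-tip[:2])@yv[:2]
for a in np.arange(-.07,.07,.005):
    q=yy[(l>a)&(l<a+.005)]; print("%.3f"%a,len(q), (np.sort(q[:,2])[:4] if len(q) else ''),end='; ')
E
```

```text
[ 0.496 -0.01   0.14 ] 0.07491769346481392 [0.612 0.016 0.391] 9.7167 (np.float64(-14.097722562794889), array([-0.004, -0.002, -1.   ]))
-1 0 [279.581 195.717] -1 0.01 [279.594 193.302] -1 0.02 [279.608 190.862] -1 0.03 [279.623 188.399] -1 0.04 [279.637 185.912] 
1 0 [308.022 195.919] 1 0.01 [308.174 193.506] 1 0.02 [308.328 191.069] 1 0.03 [308.483 188.609] 1 0.04 [308.639 186.124] 
-0.070 8 [0.29  0.29  0.291 0.291]; -0.065 37 [0.27  0.27  0.271 0.271]; -0.060 84 [0.232 0.254 0.255 0.257]; -0.055 117 [0.166 0.173 0.176 0.182]; -0.050 82 [0.162 0.166 0.169 0.176]; -0.045 115 [0.158 0.162 0.167 0.168]; -0.040 113 [0.156 0.16  0.166 0.172]; -0.035 128 [0.256 0.262 0.262 0.264]; -0.030 136 [0.258 0.264 0.266 0.266]; -0.025 122 [0.26  0.261 0.264 0.266]; -0.020 99 [0.091 0.092 0.093 0.095]; -0.015 87 [0.086 0.087 0.091 0.092]; -0.010 73 [0.09  0.092 0.097 0.097]; -0.005 93 [0.086 0.089 0.091 0.091]; 0.000 91 [0.087 0.087 0.088 0.092]; 0.005 61 [0.088 0.091 0.092 0.094]; 0.010 77 [0.085 0.089 0.092 0.093]; 0.015 57 [0.087 0.089 0.094 0.094]; 0.020 49 [0.086 0.089 0.09  0.091]; 0.025 50 [0.263 0.264 0.265 0.265]; 0.030 67 [0.261 0.264 0.264 0.273]; 0.035 84 [0.162 0.166 0.17  0.172]; 0.040 65 [0.159 0.161 0.161 0.165]; 0.045 44 [0.163 0.172 0.173 0.175]; 0.050 29 [0.166 0.194 0.195 0.202]; 0.055 21 [0.222 0.228 0.232 0.27 ]; 0.060 15 [0.265 0.268 0.274 0.275]; 0.065 18 [0.272 0.273 0.275 0.279]; 0.070 9 [0.288 0.288 0.289 0.29 ];
```

View pics/g5.png

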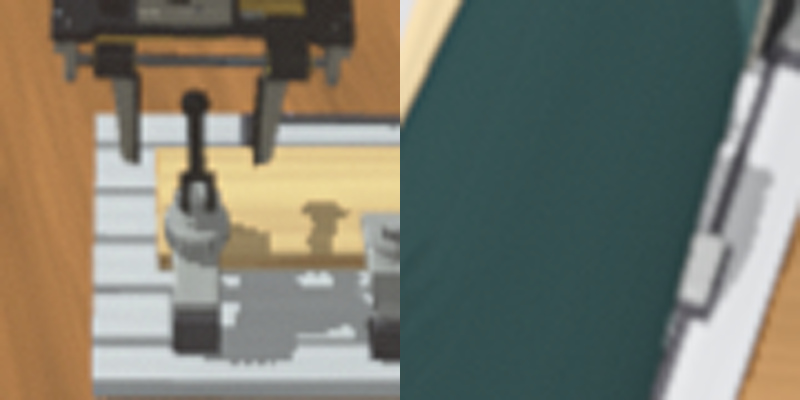

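The lever is fully over, with its ball above the nose at crop (193,100). The finger ends are consistently about 20 mm above the reported TCP, so I'll allow for that. Next: turn back 0.65 rad, descend onto the nut and grip.

>>> carry_out(rows=[[[0.006,0,0,0,0,-1.0,75],[0.006,0,0,0,0,-1.0,75],[0.006,0,0,0,0,-1.0,75],[0.006,0,0,0,0,-1.0,75],[0.006,0,0,0,0,-1.0,75]]])

```text
time_s: 10.13
tool_pos: [0.4987, -0.0058, 0.1423]
ee_rot: [0.61, 0.792, 0.001, 0.001]
ft_force: [0.1, -0.6, -0.4]
grip_width: 0.0749
```

>>> carry_out(rows=[[[0,0,0.06,0,0,-0.3,75],[0,0,0.1,0,0,-0.3,75],[0,0,0.14,0,0,-0.3,75],[0,0,0.16,0,0,-0.3,75],[0,0,0.16,0,0,-0.3,40],[0,0,0.16,0,0,-0.3,40],[0,0,0.16,0,0,-0.3,40],[0,0,0.16,0,0,-0.3,40],[0,0,0.16,0,0,-0.3,40],[0,0,0.16,0,0,-0.3,40]]], grip_force=30)

```text
time_s: 10.97
tool_pos: [0.4969, -0.0067, 0.0619]
ee_rot: [0.551, 0.835, -0.001, -0.001]
ft_force: [-3.4, -1.9, 5.9]
grip_width: 0.0452
```

```bash
python3 - <<'E'
from h import *
np.set_printoptions(precision=4,suppress=True,linewidth=220)
f=grab_frame("side"); o=observe();print(o["tool_pos"],o["grip_width"],o["ft_force"],o["ft_torque"],o["time_s"],yaw(o))
save(f,"g6.png",(255,165,80,80),6)
E
```

```text
[ 0.4969 -0.0067  0.0619] 0.04523651989933136 [-4.0302 -1.8935  6.0751] [-0.5848  1.1475  0.0759] 11.0167 (np.float64(23.168750861825377), array([-0.0018, -0.0001, -1.    ]))
```

View pics/g6.png

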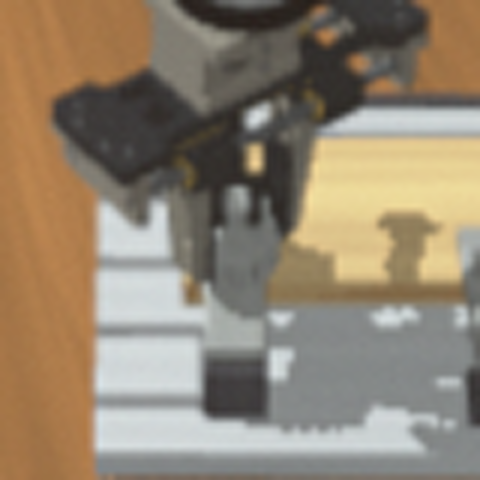

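>>> carry_out(rows=[[[0,0,0.0,0,0,0.25,40],[0,0,0,0,0,0.5,40],[0,0,0.001,0,0,0.75,40],[0,0,0.001,0,0,1.0,40]]])

```text
time_s: 11.35
tool_pos: [0.4965, -0.0065, 0.0614]
ee_rot: [0.742, 0.67, -0.001, -0.001]
ft_force: [-2.6, -2.2, 1.5]
grip_width: 0.0452
```

```bash
cat > t.py <<'E'
from h import *
np.set_printoptions(precision=3,suppress=True)
o=observe();print(o["tool_pos"],o["grip_width"],o["ft_force"],o["ft_torque"],o["tau"][6],o["qvel"][6],o["time_s"],yaw(o)[0])
E
python3 t.py
```

```text
[ 0.496 -0.006  0.061] 0.045225530630928774 [-2.627 -2.223  1.487] [-0.302  1.612  0.147] 1.1572342738509178 -1.2332086406688594 11.35 -5.813285867894328
```

>>> carry_out(rows=[[[0,0,0.0,0,0,0.25,40],[0,0,0,0,0,0.5,40],[0,0,0.001,0,0,0.75,40],[0,0,0.001,0,0,1.0,40]]])

```text
time_s: 11.68
tool_pos: [0.4964, -0.0059, 0.0606]
ee_rot: [0.885, 0.466, -0.001, -0.001]
ft_force: [-3.2, -1.1, 2.8]
grip_width: 0.0451
```

```bash
python3 t.py
```

```text
[ 0.496 -0.006  0.061] 0.04510110139696695 [-3.22  -1.079  2.756] [0.132 1.57  0.129] 1.1578432470560074 -1.2181079719070802 11.6833 -34.45830358787534
```

>>> carry_out(rows=[[[0,0,0.0,0,0,0.2,40],[0,0,0,0,0,0.4,40],[0,0,0.001,0,0,0.6,40]]])

```text
time_s: 11.93
tool_pos: [0.4964, -0.0056, 0.06]
ee_rot: [0.944, 0.329, -0.001, -0.001]
ft_force: [-4.1, 0.1, 7.4]
grip_width: 0.0453
```

```bash
python3 t.py
```

```text
[ 0.496 -0.006  0.06 ] 0.045290769830345246 [-4.09   0.093  7.41 ] [0.347 1.763 0.071] 0.8975626900792122 -0.9538991990794393 11.9333 -51.5741272953562
```

```bash
cat > st.py <<'E'
from h import *
import sys
np.set_printoptions(precision=4,suppress=True,linewidth=200)
A=[]
for i in range(int(sys.argv[1])):
    grab_frame("top"); o=observe(); A.append(np.r_[o["tau"][6],o["qvel"][6],o["ft_torque"][2],o["ft_force"],np.deg2rad(yaw(o)[0])])
A=np.array(A); print(A[:3] if len(A)>8 else A); print("mean",A.mean(0),"sd",A.std(0),o["time_s"])
E
python3 st.py 8
```

```text
[[-0.1032  0.1686 -0.0597 -5.165  -0.4755  7.4958 -0.9053]
 [-0.4816  0.0613 -0.0569 -5.2764 -0.9148  6.0346 -0.8982]
 [-0.0758  0.0143 -0.0945 -2.8237 -1.1162  5.7379 -0.8963]
 [ 0.0407  0.0032 -0.0654 -3.912   0.2658  5.1674 -0.8959]
 [ 0.0641 -0.0002 -0.0295 -3.4399 -1.2126  5.8667 -0.8959]
 [ 0.0625  0.0007 -0.0132 -3.9819 -0.689   5.2231 -0.8959]
 [ 0.0585 -0.0003 -0.0226 -3.3746 -0.5539  4.6552 -0.8959]
 [ 0.0563  0.     -0.0434 -4.2194 -1.3236  4.6002 -0.8959]]
mean [-0.0473  0.031  -0.0482 -4.0241 -0.7525  5.5976 -0.8974] sd [0.1756 0.0556 0.0247 0.8005 0.4813 0.8728 0.0031] 12.3333
```

Joint-7 torque is quiet (about 0.003 N m), so it can serve to feel the foot touching. Regrasp for the second turn.

>>> carry_out(rows=[[[0,0,0,0,0,0,65],[0,0,0,0,0,0,65],[0,0,0,0,0,-0.25,65],[0,0,0,0,0,-0.5,65],[0,0,0,0,0,-0.75,65],[0,0,0,0,0,-1.0,65]]])

```text
time_s: 12.83
tool_pos: [0.4988, -0.0058, 0.0599]
ee_rot: [0.83, 0.557, 0.001, 0.0]
ft_force: [-0.3, 0.2, -0.2]
grip_width: 0.065
```

>>> carry_out(rows=[[[0,0,0,0,0,-1.0,65],[0,0,0,0,0,-1.0,65],[0,0,0,0,0,-1.0,65],[0,0,0,0,0,-1.0,65]]])

```text
time_s: 13.17
tool_pos: [0.4989, -0.0059, 0.06]
ee_rot: [0.667, 0.745, 0.001, 0.001]
ft_force: [-0.8, -0.0, -0.2]
grip_width: 0.0651
```

>>> carry_out(rows=[[[0,0,0,0,0,-0.6,65],[0,0,0,0,0,-0.6,65],[0,0,0,0,0,-0.6,65],[0,0,0,0,0,-0.6,40],[0,0,0,0,0,-0.6,40],[0,0,0,0,0,-0.6,40],[0,0,0,0,0,-0.6,40]]])

```text
time_s: 13.75
tool_pos: [0.4973, -0.0064, 0.0596]
ee_rot: [0.551, 0.835, -0.001, -0.0]
ft_force: [-3.0, -0.7, 3.7]
grip_width: 0.0451
```

```bash
sed -i 's/^o=obs.*/o=observe();print(o["tool_pos"],o["grip_width"],o["ft_force"],o["ft_torque"][2],"tau7 %.4f qv %.4f t %.2f yaw %.2f"%(o["tau"][6],o["qvel"][6],o["time_s"],yaw(o)[0]))/' t.py; python3 t.py
```

```text
[ 0.497 -0.006  0.06 ] 0.045147373981801936 [-2.956 -0.74   3.674] 0.07356166738386327 tau7 -0.0358 qv 0.0043 t 13.75 yaw 23.14
```

>>> carry_out(rows=[[[0,0,0,0,0,0.08,40],[0,0,0,0,0,0.16,40],[0,0,0,0,0,0.24,40],[0,0,0,0,0,0.32,40],[0,0,0.001,0,0,0.4,40],[0,0,0.001,0,0,0.48,40]]])

```text
time_s: 14.25
tool_pos: [0.497, -0.0064, 0.0592]
ee_rot: [0.647, 0.762, -0.001, -0.001]
ft_force: [-4.0, -1.0, 6.7]
grip_width: 0.0453
```

```bash
python3 t.py
```

```text
[ 0.497 -0.006  0.059] 0.04530044679768786 [-4.042 -1.03   6.744] 0.07502446455910403 tau7 0.3310 qv -0.3990 t 14.25 yaw 9.30
```

>>> carry_out(rows=[[[0,0,0,0,0,0.08,40],[0,0,0,0,0,0.16,40],[0,0,0,0,0,0.24,40],[0,0,0,0,0,0.32,40],[0,0,0,0,0,0.4,40]]])

```text
time_s: 14.67
tool_pos: [0.4967, -0.0063, 0.0591]
ee_rot: [0.72, 0.694, -0.001, -0.001]
ft_force: [-3.5, -1.7, 5.6]
grip_width: 0.0449
```

```bash
python3 t.py
```

```text
[ 0.497 -0.006  0.059] 0.0449263923751605 [-3.498 -1.747  5.636] 0.07623593720579531 tau7 0.3175 qv -0.3933 t 14.67 yaw -2.15
```

>>> carry_out(rows=[[[0,0,0,0,0,0.08,40],[0,0,0,0,0,0.16,40],[0,0,0,0,0,0.24,40],[0,0,0,0,0,0.32,40],[0,0,0,0,0,0.4,40]]])

```text
time_s: 15.08
tool_pos: [0.4965, -0.0061, 0.0589]
ee_rot: [0.786, 0.618, -0.001, -0.001]
ft_force: [-2.8, -1.0, 5.0]
grip_width: 0.0452
```

```bash
python3 t.py
```

```text
[ 0.496 -0.006  0.059] 0.04519415909583213 [-2.8   -1.026  4.974] 0.0925580687201582 tau7 0.3128 qv -0.3919 t 15.08 yaw -13.60
```

>>> carry_out(rows=[[[0,0,0,0,0,0.08,40],[0,0,0,0,0,0.16,40],[0,0,0,0,0,0.24,40],[0,0,0,0,0,0.32,40],[0,0,0,0,0,0.4,40]]])

```text
time_s: 15.5
tool_pos: [0.4963, -0.006, 0.0588]
ee_rot: [0.844, 0.537, -0.001, -0.001]
ft_force: [-3.1, -0.6, 3.5]
grip_width: 0.0454
```

```bash
python3 t.py
```

```text
[ 0.496 -0.006  0.059] 0.045380673322530755 [-3.075 -0.638  3.491] 0.11266701926876146 tau7 0.3122 qv -0.3907 t 15.50 yaw -25.07
```

>>> carry_out(rows=[[[0,0,0.001,0,0,0.08,40],[0,0,0.001,0,0,0.16,40],[0,0,0.001,0,0,0.24,40],[0,0,0.001,0,0,0.32,40],[0,0,0.001,0,0,0.4,40]]])

```text
time_s: 15.92
tool_pos: [0.4962, -0.0057, 0.0584]
ee_rot: [0.893, 0.45, -0.001, -0.001]
ft_force: [-3.6, -0.3, 5.7]
grip_width: 0.0451
```

```bash
python3 t.py
```

```text
[ 0.496 -0.006  0.058] 0.04511813156319579 [-3.601 -0.255  5.685] 0.09294624594383627 tau7 0.3189 qv -0.3896 t 15.92 yaw -36.53
```

>>> carry_out(rows=[[[0,0,0,0,0,0.08,40],[0,0,0,0,0,0.16,40],[0,0,0,0,0,0.24,40],[0,0,0,0,0,0.32,40],[0,0,0,0,0,0.4,40],[0,0,0,0,0,0.48,40]]])

```text
time_s: 16.42
tool_pos: [0.496, -0.0054, 0.0582]
ee_rot: [0.941, 0.34, -0.002, -0.001]
ft_force: [-3.5, -0.6, 1.8]
grip_width: 0.0448
```

```bash
python3 t.py
```

```text
[ 0.496 -0.005  0.058] 0.044813416975625346 [-3.547 -0.553  1.787] 0.03691210269459911 tau7 0.3224 qv -0.3867 t 16.42 yaw -50.28
```

>>> carry_out(rows=[[[0,0,0,0,0,0,65],[0,0,0,0,0,0,65],[0,0,0,0,0,-0.25,65],[0,0,0,0,0,-0.5,65],[0,0,0,0,0,-0.75,65],[0,0,0,0,0,-1.0,65]]])

```text
time_s: 16.92
tool_pos: [0.4988, -0.0059, 0.0587]
ee_rot: [0.824, 0.566, 0.001, 0.001]
ft_force: [-0.3, -0.1, -0.2]
grip_width: 0.0648
```

>>> carry_out(rows=[[[0,0,0,0,0,-1.0,65],[0,0,0,0,0,-1.0,65],[0,0,0,0,0,-1.0,65],[0,0,0,0,0,-1.0,65]]])

```text
time_s: 17.25
tool_pos: [0.4988, -0.006, 0.0587]
ee_rot: [0.659, 0.752, 0.001, 0.001]
ft_force: [0.2, -0.6, 0.3]
grip_width: 0.065
```

>>> carry_out(rows=[[[0,0,0,0,0,-0.56,65],[0,0,0,0,0,-0.56,65],[0,0,0,0,0,-0.56,65],[0,0,0,0,0,-0.56,40],[0,0,0,0,0,-0.56,40],[0,0,0,0,0,-0.56,40],[0,0,0,0,0,-0.56,40]]])

```text
time_s: 17.83
tool_pos: [0.4976, -0.0063, 0.0585]
ee_rot: [0.551, 0.835, -0.0, -0.0]
ft_force: [-2.0, -2.1, 3.0]
grip_width: 0.045
```

```bash
python3 t.py
```

```text
[ 0.498 -0.006  0.058] 0.04497086206771804 [-2.032 -2.074  3.037] 0.0633952642400896 tau7 -0.0321 qv 0.0043 t 17.83 yaw 23.17
```

>>> carry_out(rows=[[[0,0,0,0,0,0.08,40],[0,0,0,0,0,0.16,40],[0,0,0,0,0,0.24,40],[0,0,0,0,0,0.32,40],[0,0,0.001,0,0,0.4,40],[0,0,0.001,0,0,0.48,40]]])

```text
time_s: 18.33
tool_pos: [0.4973, -0.0063, 0.0582]
ee_rot: [0.647, 0.762, -0.001, -0.001]
ft_force: [-3.5, -1.3, 6.1]
grip_width: 0.0451
```

```bash
python3 t.py
```

```text
[ 0.497 -0.006  0.058] 0.04513928803781531 [-3.514 -1.291  6.114] 0.013249188292383848 tau7 0.3399 qv -0.3964 t 18.33 yaw 9.33
```

>>> carry_out(rows=[[[0,0,0,0,0,0.08,40],[0,0,0,0,0,0.16,40],[0,0,0,0,0,0.24,40],[0,0,0,0,0,0.32,40],[0,0,0,0,0,0.4,40]]])

```text
time_s: 18.75
tool_pos: [0.497, -0.0062, 0.058]
ee_rot: [0.72, 0.694, -0.001, -0.001]
ft_force: [-2.8, -1.5, 4.4]
grip_width: 0.0456
```

```bash
python3 t.py
```

```text
[ 0.497 -0.006  0.058] 0.045649344394771404 [-2.768 -1.519  4.391] 0.052586159125381 tau7 0.3329 qv -0.3952 t 18.75 yaw -2.12
```

>>> carry_out(rows=[[[0,0,0,0,0,0.08,40],[0,0,0,0,0,0.16,40],[0,0,0,0,0,0.24,40],[0,0,0,0,0,0.32,40],[0,0,0,0,0,0.4,40]]])

```text
time_s: 19.17
tool_pos: [0.4966, -0.0061, 0.0579]
ee_rot: [0.786, 0.619, -0.001, -0.001]
ft_force: [-4.2, -0.1, 3.4]
grip_width: 0.0453
```

```bash
python3 t.py
```

```text
[ 0.497 -0.006  0.058] 0.045278261429977686 [-4.15  -0.132  3.432] 0.06139170209485007 tau7 0.3312 qv -0.3915 t 19.17 yaw -13.58
```

>>> carry_out(rows=[[[0,0,0,0,0,0.08,40],[0,0,0,0,0,0.16,40],[0,0,0,0,0,0.24,40],[0,0,0,0,0,0.32,40],[0,0,0,0,0,0.4,40]]])

```text
time_s: 19.58
tool_pos: [0.4964, -0.0059, 0.0577]
ee_rot: [0.844, 0.537, -0.001, -0.001]
ft_force: [-4.0, 0.6, 2.8]
grip_width: 0.0451
```

```bash
python3 t.py
```

```text
[ 0.496 -0.006  0.058] 0.045071038070447544 [-3.998  0.562  2.821] 0.06329670835734681 tau7 0.3294 qv -0.3902 t 19.58 yaw -25.03
```

>>> carry_out(rows=[[[0,0,0.001,0,0,0.08,40],[0,0,0.001,0,0,0.16,40],[0,0,0.001,0,0,0.24,40],[0,0,0.001,0,0,0.32,40],[0,0,0.001,0,0,0.4,40]]])

```text
time_s: 20.0
tool_pos: [0.4962, -0.0056, 0.0574]
ee_rot: [0.893, 0.45, -0.001, -0.001]
ft_force: [-4.8, 0.2, 5.9]
grip_width: 0.0451
```

```bash
python3 t.py
```

```text
[ 0.496 -0.006  0.057] 0.04506292341523823 [-4.835  0.225  5.853] 0.11368837099202941 tau7 0.3291 qv -0.3878 t 20.00 yaw -36.49
```

>>> carry_out(rows=[[[0,0,0,0,0,0.08,40],[0,0,0,0,0,0.16,40],[0,0,0,0,0,0.24,40],[0,0,0,0,0,0.32,40],[0,0,0,0,0,0.4,40],[0,0,0,0,0,0.48,40]]])

```text
time_s: 20.5
tool_pos: [0.4959, -0.0053, 0.0572]
ee_rot: [0.94, 0.34, -0.002, -0.001]
ft_force: [-5.7, 0.6, 5.5]
grip_width: 0.0449
```

```bash
python3 t.py
```

```text
[ 0.496 -0.005  0.057] 0.04488316144090241 [-5.7    0.553  5.536] 0.11153301024102943 tau7 0.3238 qv -0.3860 t 20.50 yaw -50.22
```

>>> carry_out(rows=[[[0,0,0,0,0,0,65],[0,0,0,0,0,0,65],[0,0,0,0,0,-0.25,65],[0,0,0,0,0,-0.5,65],[0,0,0,0,0,-0.75,65],[0,0,0,0,0,-1.0,65]]])

```text
time_s: 21.0
tool_pos: [0.4987, -0.006, 0.0576]
ee_rot: [0.825, 0.566, 0.0, 0.001]
ft_force: [-0.1, -0.6, 0.5]
grip_width: 0.0649
```

>>> carry_out(rows=[[[0,0,0,0,0,-1.0,65],[0,0,0,0,0,-1.0,65],[0,0,0,0,0,-1.0,65],[0,0,0,0,0,-1.0,65]]])

```text
time_s: 21.33
tool_pos: [0.4988, -0.0061, 0.0577]
ee_rot: [0.659, 0.752, 0.0, 0.001]
ft_force: [-0.6, -0.1, 0.8]
grip_width: 0.0651
```

>>> carry_out(rows=[[[0,0,0,0,0,-0.56,65],[0,0,0,0,0,-0.56,65],[0,0,0,0,0,-0.56,65],[0,0,0,0,0,-0.56,40],[0,0,0,0,0,-0.56,40],[0,0,0,0,0,-0.56,40],[0,0,0,0,0,-0.56,40]]])

```text
time_s: 21.92
tool_pos: [0.4979, -0.0062, 0.0575]
ee_rot: [0.551, 0.835, -0.0, 0.0]
ft_force: [-0.2, -0.1, 0.5]
grip_width: 0.0451
```

>>> carry_out(rows=[[[0,0,0,0,0,0.08,40],[0,0,0,0,0,0.16,40],[0,0,0,0,0,0.24,40],[0,0,0,0,0,0.32,40],[0,0,0.001,0,0,0.4,40],[0,0,0.001,0,0,0.48,40]]])

```text
time_s: 22.42
tool_pos: [0.4975, -0.0062, 0.0572]
ee_rot: [0.647, 0.762, -0.0, -0.0]
ft_force: [-2.8, -1.2, 3.7]
grip_width: 0.045
```

```bash
python3 t.py
```

```text
[ 0.498 -0.006  0.057] 0.04500170862536423 [-2.847 -1.236  3.655] 0.11794839870700213 tau7 0.3397 qv -0.3968 t 22.42 yaw 9.33
```

>>> carry_out(rows=[[[0,0,0,0,0,0.08,40],[0,0,0,0,0,0.16,40],[0,0,0,0,0,0.24,40],[0,0,0,0,0,0.32,40],[0,0,0,0,0,0.4,40]]])

```text
time_s: 22.83
tool_pos: [0.4971, -0.0062, 0.057]
ee_rot: [0.72, 0.694, -0.001, -0.0]
ft_force: [-2.7, -1.1, 3.5]
grip_width: 0.0448
```

```bash
python3 t.py
```

```text
[ 0.497 -0.006  0.057] 0.04482751697974995 [-2.748 -1.136  3.489] 0.09422123777093085 tau7 0.3300 qv -0.3926 t 22.83 yaw -2.13
```

>>> carry_out(rows=[[[0,0,0,0,0,0.08,40],[0,0,0,0,0,0.16,40],[0,0,0,0,0,0.24,40],[0,0,0,0,0,0.32,40],[0,0,0,0,0,0.4,40]]])

```text
time_s: 23.25
tool_pos: [0.4968, -0.006, 0.0568]
ee_rot: [0.786, 0.619, -0.001, -0.001]
ft_force: [-4.1, 0.0, 2.7]
grip_width: 0.0451
```

```bash
python3 t.py
```

```text
[ 0.497 -0.006  0.057] 0.04512782073784602 [-4.097  0.048  2.653] 0.03273483940203575 tau7 0.3216 qv -0.3923 t 23.25 yaw -13.57
```

>>> carry_out(rows=[[[0,0,0,0,0,0,65],[0,0,0,0,0,0,65],[0,0,-0.08,0,0,0,65],[0,0,-0.16,0,0,0,65],[0,0,-0.22,0,0,0,65],[-0.08,0,-0.24,0,0,0,65],[-0.4,0,-0.24,0,0,0,65],[-0.4,0,-0.24,0,0,0,65],[-0.4,0,-0.24,0,0,0,65],[-0.4,0,-0.24,0,0,0,65],[-0.4,0,-0.24,0,0,0,65]]])

```text
time_s: 24.17
tool_pos: [0.4494, -0.208, 0.178]
ee_rot: [0.788, 0.615, -0.0, 0.002]
ft_force: [-0.0, -0.4, 1.0]
grip_width: 0.065
```

```bash
cat > look.py <<'E'
from h import *
import sys
np.set_printoptions(precision=4,suppress=True,linewidth=200)
T=[];S=[]
for i in range(4):
    f=grab_frame("top");T.append(cloud(f,f["z_map"]>0)); g=grab_frame("side");S.append(cloud(g,g["z_map"]>0))
for F in(f,g):
    for t in("foot_tip","rubber_foot"):
        for r in trace(F,t): P=cloud(F,r["pixels"]); print(t,r["score"],r["bbox"],len(P),np.median(P,0) if len(P) else '')
ang=np.deg2rad(13.6); ex=np.array([np.sin(ang),np.cos(ang)]); ey=np.array([-ex[1],ex[0]]); O=np.array([.4975,-.0065])
Q=np.vstack(T); d=Q[:,:2]-O; l=d@ex; w=d@ey
for a,b in((-.055,-.04),(-.04,-.025),(.026,.034),(.034,.044),(.044,.05)):
    k=(l>a)&(l<b)&(abs(w+.003)<.018)&(Q[:,2]>.055)&(Q[:,2]<.076); print("strap",a,b,k.sum(),np.median(Q[k],0))
k=(abs(l)<.018)&(abs(w)<.02)&(Q[:,2]>.085)&(Q[:,2]<.103);print("nut top",np.median(Q[k,2]),k.sum())
k=(l>.07)&(l<.1)&(abs(w)<.02)&(Q[:,2]>.1);print("ball",Q[k].min(0),Q[k].max(0))
k=(l>.03)&(l<.1)&(w<-.03)&(w>-.08)&(abs(Q[:,2]-.04)<.006);print("blank",np.median(Q[k,2]),k.sum())
k=(l>.03)&(l<.1)&(w>.025)&(w<.04)&(abs(Q[:,2]-.04)<.006);print("blank",np.median(Q[k,2]),k.sum())
c=lambda f,x,y,w,hh:cv2.resize(f["img"][y:y+hh,x:x+w,::-1],(400,400),interpolation=cv2.INTER_CUBIC)
cv2.imwrite("pics/%s.png"%sys.argv[1],np.hstack([c(g,270,180,50,50),c(f,255,180,50,50)]))
for r in trace(f,"blank_top"):
    P=cloud(f,r["pixels"])
    if abs(np.median(P[:,2])-.04)<.005:
        q=P[abs(P[:,2]-np.median(P[:,2]))<.004]; print("blank",cv2.minAreaRect(q[:,:2].astype(np.float32)),np.median(q[:,2]))
print(observe()["time_s"],observe()["tool_pos"])
E
python3 look.py l1
```

```text
rubber_foot 0.64 [333.3, 201.7, 13.1, 33.7] 323 [ 0.6206 -0.0844  0.0624]
strap -0.055 -0.04 345 [ 0.4864 -0.0524  0.07  ]
strap -0.04 -0.025 343 [ 0.4898 -0.038   0.07  ]
strap 0.026 0.034 117 [0.4986 0.0241 0.0681]
strap 0.034 0.044 128 [0.5    0.0327 0.0699]
strap 0.044 0.05 76 [0.5032 0.0404 0.0696]
nut top 0.09433857135769563 401
ball [0.5084 0.0614 0.1215] [0.5283 0.0872 0.1395]
blank 0.04003034852477505 2139
blank 0.03842840682937321 27
blank ((0.5874289274215698, 0.050978366285562515), (0.11071943491697311, 0.1993432492017746), 77.07318878173828) 0.04004804395201356
24.8167 [ 0.4516 -0.2002  0.177 ]
```

View pics/l1.png

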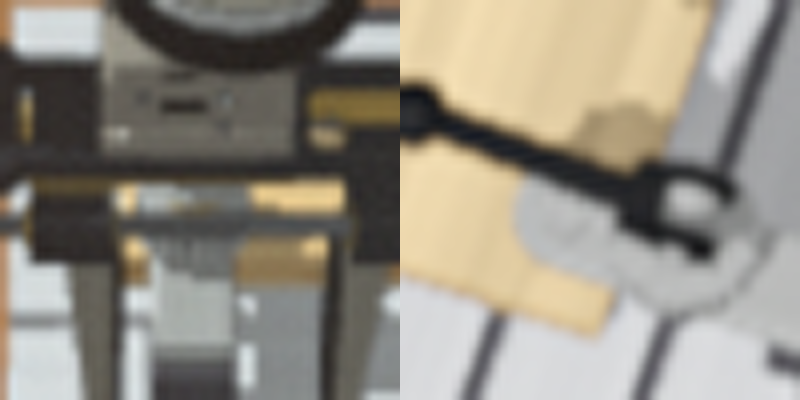

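Strap nose has dropped from 0.0722 to about 0.069 against an expected 3.3 mm, and the strap is now almost level. The blank is unmoved. In the pictures the foot stays hidden under the nose (right crop, about (560,210)). I'll go back to the nut and carry on, feeling for contact.

>>> carry_out(rows=[[[0.08,0,0,0,0,-0.2,65],[0.16,0,0,0,0,-0.4,65],[0.24,0,0,0,0,-0.6,65],[0.32,0,0,0,0,-0.8,65],[0.4,0,0,0,0,-1.0,65],[0.4,0,0,0,0,-1.0,65],[0.4,0,0,0,0,-1.0,65]]])

```text
time_s: 25.4
tool_pos: [0.4982, -0.0037, 0.1768]
ee_rot: [0.606, 0.796, -0.0, -0.0]
ft_force: [-0.3, -0.2, -0.3]
grip_width: 0.0647
```

>>> carry_out(rows=[[[0,0,0.06,0,0,-0.28,65],[0,0,0.12,0,0,-0.28,65],[0,0,0.18,0,0,-0.28,65],[0,0,0.24,0,0,-0.28,65],[0,0,0.24,0,0,-0.28,65],[0,0,0.24,0,0,-0.28,40],[0,0,0.24,0,0,-0.28,40],[0,0,0.24,0,0,-0.28,40],[0,0,0.24,0,0,-0.28,40]]])

```text
time_s: 26.15
tool_pos: [0.4986, -0.0069, 0.0587]
ee_rot: [0.551, 0.835, 0.001, 0.001]
ft_force: [-1.8, -2.6, 4.2]
grip_width: 0.0453
```

>>> carry_out(rows=[[[0,0,0,0,0,0.08,40],[0,0,0,0,0,0.16,40],[0,0,0,0,0,0.24,40],[0,0,0,0,0,0.32,40],[0,0,0.001,0,0,0.4,40],[0,0,0.001,0,0,0.48,40]]])

```text
time_s: 26.65
tool_pos: [0.4979, -0.007, 0.0584]
ee_rot: [0.647, 0.762, 0.0, 0.0]
ft_force: [-5.1, -3.7, 10.2]
grip_width: 0.045
```

```bash
python3 t.py
```

```text
[ 0.498 -0.007  0.058] 0.04501531874904284 [-5.129 -3.734 10.231] 0.07832687091034782 tau7 0.3195 qv -0.3933 t 26.65 yaw 9.31
```

>>> carry_out(rows=[[[0,0,0,0,0,0.08,40],[0,0,0,0,0,0.16,40],[0,0,0,0,0,0.24,40],[0,0,0,0,0,0.32,40],[0,0,0,0,0,0.4,40]]])

```text
time_s: 27.07
tool_pos: [0.4973, -0.0069, 0.0582]
ee_rot: [0.72, 0.694, 0.0, -0.0]
ft_force: [-7.4, -3.4, 10.8]
grip_width: 0.045
```

```bash
python3 t.py
```

```text
[ 0.497 -0.007  0.058] 0.044991178487565564 [-7.406 -3.386 10.776] 0.15236935557585524 tau7 0.2997 qv -0.3899 t 27.07 yaw -2.14
```

>>> carry_out(rows=[[[0,0,0,0,0,0.08,40],[0,0,0,0,0,0.16,40],[0,0,0,0,0,0.24,40],[0,0,0,0,0,0.32,40],[0,0,0,0,0,0.4,40]]])

```text
time_s: 27.48
tool_pos: [0.4968, -0.0067, 0.0581]
ee_rot: [0.786, 0.619, -0.0, -0.001]
ft_force: [-8.3, -2.8, 11.4]
grip_width: 0.0449
```

```bash
python3 t.py
```

```text
[ 0.497 -0.007  0.058] 0.044878294711131646 [-8.25  -2.793 11.403] 0.10184232845254229 tau7 0.2806 qv -0.3885 t 27.48 yaw -13.59
```

>>> carry_out(rows=[[[0,0,0,0,0,0,55],[0,0,0,0,0,0,55],[0,0,0,0,0,0,55],[0,0,0,0,0,0,55],[0,0,0,0,0,0,40],[0,0,0,0,0,0,40],[0,0,0,0,0,0,40],[0,0,0,0,0,0,40]]])

```text
time_s: 28.15
tool_pos: [0.4969, -0.0054, 0.0565]
ee_rot: [0.785, 0.619, -0.001, -0.001]
ft_force: [-3.6, 0.7, 4.5]
grip_width: 0.0451
```

>>> carry_out(rows=[[[0,0,0,0,0,-0.06,40],[0,0,0,0,0,-0.12,40],[0,0,0,0,0,-0.18,40],[0,0,0,0,0,-0.22,40],[0,0,0,0,0,-0.24,40]]])

```text
time_s: 28.57
tool_pos: [0.497, -0.0055, 0.0566]
ee_rot: [0.746, 0.666, -0.0, -0.001]
ft_force: [-2.9, 1.6, 5.8]
grip_width: 0.0451
```

```bash
sed -i 's/^A=np.array(A); .*/A=np.array(A); print(A[:,[0,2]].T); A=A[2:]; print("mean",A.mean(0),"sd",A.std(0),o["time_s"],o["tool_pos"])/' st.py; python3 st.py 14
```

```text
[[ 0.0887  0.0732  0.0213  0.0113  0.0124  0.0136  0.0142  0.0145  0.0148  0.015   0.015   0.0151  0.0151  0.0152]
 [-0.0527  0.0052  0.0211 -0.0254 -0.0217 -0.0118 -0.0201 -0.0404  0.0301 -0.0349 -0.0724  0.0101 -0.0283  0.0457]]
mean [ 0.0148 -0.0008 -0.0123 -3.1487  1.144   5.1579 -0.1148] sd [0.0023 0.0011 0.032  0.499  0.5616 0.3427 0.    ] 29.2667 [ 0.497  -0.0055  0.0565]
```

>>> carry_out(rows=[[[0,0,0,0,0,0.06,40],[0,0,0,0,0,0.12,40],[0,0,0,0,0,0.18,40],[0,0,0,0,0,0.22,40],[0,0,0,0,0,0.24,40]]])

```text
time_s: 29.68
tool_pos: [0.4968, -0.0054, 0.0564]
ee_rot: [0.785, 0.619, -0.001, -0.001]
ft_force: [-4.2, 1.7, 6.8]
grip_width: 0.045
```

```bash
python3 st.py 14
```

```text
[[-0.0945 -0.0788 -0.0271 -0.017  -0.0182 -0.0192 -0.0198 -0.0202 -0.0205 -0.0207 -0.0207 -0.0207 -0.0208 -0.0209]
 [ 0.0828  0.0158 -0.0511  0.0419  0.0071 -0.0228  0.0551  0.0813  0.044   0.0131  0.0346  0.0126 -0.0085  0.0132]]
mean [-0.0205  0.0004  0.0184 -4.037   1.4618  5.9109 -0.2353] sd [0.0023 0.0012 0.0344 0.3757 0.5591 0.4734 0.    ] 30.3833 [ 0.4969 -0.0054  0.0565]
```

>>> carry_out(rows=[[[0,0,0,0,0,-0.08,40],[0,0,0,0,0,-0.16,40],[0,0,0,0,0,-0.24,40],[0,0,0,0,0,-0.32,40],[0,0,0,0,0,-0.4,40],[0,0,0,0,0,-0.48,40]]])

```text
time_s: 30.88
tool_pos: [0.4972, -0.0056, 0.0566]
ee_rot: [0.705, 0.709, -0.0, -0.001]
ft_force: [-3.5, 0.9, 6.1]
grip_width: 0.0449
```

```bash
python3 t.py
```

```text
[ 0.497 -0.006  0.057] 0.04493097358052648 [-3.502  0.925  6.115] -0.11874078322379271 tau7 -0.3193 qv 0.3909 t 30.88 yaw 0.35
```

>>> carry_out(rows=[[[0,0,0,0,0,-0.08,40],[0,0,0,0,0,-0.16,40],[0,0,0,0,0,-0.24,40],[0,0,0,0,0,-0.32,40],[0,0,0,0,0,-0.4,40]]])

```text
time_s: 31.3
tool_pos: [0.4975, -0.0056, 0.0567]
ee_rot: [0.631, 0.776, -0.0, -0.001]
ft_force: [-3.3, 1.1, 6.7]
grip_width: 0.0451
```

```bash
python3 t.py
```

```text
[ 0.497 -0.006  0.057] 0.04508186875612777 [-3.321  1.124  6.685] -0.08852159688704132 tau7 -0.3145 qv 0.3913 t 31.30 yaw 11.80
```

>>> carry_out(rows=[[[0,0,0,0,0,0.08,40],[0,0,0,0,0,0.16,40],[0,0,0,0,0,0.24,40],[0,0,0,0,0,0.32,40],[0,0,0,0,0,0.4,40]]])

```text
time_s: 31.72
tool_pos: [0.4972, -0.0056, 0.0566]
ee_rot: [0.706, 0.708, -0.0, -0.001]
ft_force: [-2.0, 1.4, 6.0]
grip_width: 0.045
```

```bash
python3 t.py
```

```text
[ 0.497 -0.006  0.057] 0.04498403023150204 [-2.048  1.431  5.981] 0.11240841473882512 tau7 0.3333 qv -0.3914 t 31.72 yaw 0.16
```

>>> carry_out(rows=[[[0,0,0,0,0,0.08,40],[0,0,0,0,0,0.16,40],[0,0,0,0,0,0.24,40],[0,0,0,0,0,0.32,40],[0,0,0,0,0,0.4,40],[0,0,0,0,0,0.48,40]]])

```text
time_s: 32.22
tool_pos: [0.4969, -0.0054, 0.0565]
ee_rot: [0.786, 0.619, -0.001, -0.001]
ft_force: [-3.9, 2.0, 5.5]
grip_width: 0.0451
```

```bash
python3 t.py
```

```text
[ 0.497 -0.005  0.056] 0.04513859621219456 [-3.939  2.007  5.514] 0.07791743968840384 tau7 0.3163 qv -0.3883 t 32.22 yaw -13.58
```

>>> carry_out(rows=[[[0,0,0,0,0,0.08,40],[0,0,0,0,0,0.16,40],[0,0,0,0,0,0.24,40],[0,0,0,0,0,0.32,40],[0,0,0,0,0,0.4,40]]])

```text
time_s: 32.63
tool_pos: [0.4966, -0.0052, 0.0563]
ee_rot: [0.844, 0.537, -0.001, -0.001]
ft_force: [-6.2, 2.7, 5.1]
grip_width: 0.0452
```

```bash
python3 t.py
```

```text
[ 0.497 -0.005  0.056] 0.04522668806451075 [-6.245  2.718  5.14 ] 0.11592425832311638 tau7 0.2978 qv -0.3858 t 32.63 yaw -25.03
```

>>> carry_out(rows=[[[0,0,0.001,0,0,0.08,40],[0,0,0.001,0,0,0.16,40],[0,0,0.001,0,0,0.24,40],[0,0,0.001,0,0,0.32,40],[0,0,0.001,0,0,0.4,40]]])

```text
time_s: 33.05
tool_pos: [0.4964, -0.005, 0.0561]
ee_rot: [0.893, 0.45, -0.001, -0.002]
ft_force: [-7.0, 2.4, 10.3]
grip_width: 0.0451
```

```bash
python3 t.py
```

```text
[ 0.496 -0.005  0.056] 0.045101135383357756 [-6.985  2.386 10.304] 0.15138692886649935 tau7 0.2769 qv -0.3836 t 33.05 yaw -36.47
```

>>> carry_out(rows=[[[0,0,0,0,0,0.08,40],[0,0,0,0,0,0.16,40],[0,0,0,0,0,0.24,40],[0,0,0,0,0,0.32,40],[0,0,0,0,0,0.4,40],[0,0,0,0,0,0.48,40]]])

```text
time_s: 33.55
tool_pos: [0.4962, -0.0047, 0.056]
ee_rot: [0.94, 0.34, -0.001, -0.002]
ft_force: [-7.3, 3.5, 10.3]
grip_width: 0.0452
```

```bash
python3 t.py
```

```text
[ 0.496 -0.005  0.056] 0.04516657650566874 [-7.308  3.487 10.303] 0.13853029586826993 tau7 0.2508 qv -0.3811 t 33.55 yaw -50.19
```

>>> carry_out(rows=[[[0,0,0,0,0,-0.08,40],[0,0,0,0,0,-0.16,40],[0,0,0,0,0,-0.24,40],[0,0,0,0,0,-0.32,40],[0,0,0,0,0,-0.4,40],[0,0,0,0,0,-0.48,40]]])

```text
time_s: 34.05
tool_pos: [0.4964, -0.005, 0.0561]
ee_rot: [0.892, 0.452, -0.001, -0.002]
ft_force: [-7.1, 2.8, 10.2]
grip_width: 0.045
```

```bash
python3 t.py
```

```text
[ 0.496 -0.005  0.056] 0.04500593352250885 [-7.103  2.766 10.233] -0.051272540463109716 tau7 -0.3611 qv 0.3826 t 34.05 yaw -36.28
```

>>> carry_out(rows=[[[0,0,0,0,0,-0.08,40],[0,0,0,0,0,-0.16,40],[0,0,0,0,0,-0.24,40],[0,0,0,0,0,-0.32,40],[0,0,0,0,0,-0.4,40]]])

```text
time_s: 34.47
tool_pos: [0.4966, -0.0052, 0.0562]
ee_rot: [0.843, 0.538, -0.001, -0.002]
ft_force: [-5.6, 2.3, 9.7]
grip_width: 0.045
```

```bash
python3 t.py
```

```text
[ 0.497 -0.005  0.056] 0.04502584055797767 [-5.582  2.3    9.722] -0.05347431867205477 tau7 -0.3434 qv 0.3853 t 34.47 yaw -24.84
```

>>> carry_out(rows=[[[0,0,-0.001,0,0,0,55],[0,0,-0.001,0,0,0,55],[0,0,-0.001,0,0,0,55],[0,0,-0.001,0,0,0,55],[0,0,-0.001,0,0,0,40],[0,0,-0.001,0,0,0,40],[0,0,-0.001,0,0,0,40],[0,0,-0.001,0,0,0,40]]])

```text
time_s: 35.13
tool_pos: [0.4965, -0.0054, 0.0562]
ee_rot: [0.843, 0.538, -0.001, -0.001]
ft_force: [-4.3, 2.8, 4.0]
grip_width: 0.0452
```

>>> carry_out(rows=[[[0,0,0,0,0,-0.08,40],[0,0,0,0,0,-0.16,40],[0,0,0,0,0,-0.24,40],[0,0,0,0,0,-0.32,40],[0,0,0,0,0,-0.4,40]]])

```text
time_s: 35.55
tool_pos: [0.4968, -0.0056, 0.0563]
ee_rot: [0.785, 0.62, -0.001, -0.001]
ft_force: [-4.2, 1.5, 4.3]
grip_width: 0.045
```

```bash
python3 t.py
```

```text
[ 0.497 -0.006  0.056] 0.04496880622946019 [-4.156  1.458  4.282] -0.10391276166855958 tau7 -0.3230 qv 0.3887 t 35.55 yaw -13.37
```

>>> carry_out(rows=[[[0,0,0,0,0,0.08,40],[0,0,0,0,0,0.16,40],[0,0,0,0,0,0.24,40],[0,0,0,0,0,0.32,40],[0,0,0,0,0,0.4,40]]])

```text
time_s: 35.97
tool_pos: [0.4965, -0.0054, 0.0562]
ee_rot: [0.843, 0.537, -0.001, -0.001]
ft_force: [-4.9, 2.4, 3.9]
grip_width: 0.0451
```

```bash
python3 t.py
```

```text
[ 0.497 -0.005  0.056] 0.04508634515132962 [-4.948  2.354  3.858] 0.10119871021790909 tau7 0.3067 qv -0.3864 t 35.97 yaw -25.00
```

>>> carry_out(rows=[[[0,0,0,0,0,0.08,40],[0,0,0,0,0,0.16,40],[0,0,0,0,0,0.24,40],[0,0,0,0,0,0.32,40],[0,0,0,0,0,0.4,40]]])

```text
time_s: 36.38
tool_pos: [0.4962, -0.0051, 0.0561]
ee_rot: [0.893, 0.451, -0.001, -0.001]
ft_force: [-5.1, 3.0, 2.9]
grip_width: 0.0448
```

```bash
python3 t.py
```

```text
[ 0.496 -0.005  0.056] 0.04478211700970031 [-5.065  2.97   2.918] 0.11740860527133049 tau7 0.2862 qv -0.3851 t 36.38 yaw -36.44
```

>>> carry_out(rows=[[[0,0,0,0,0,-0.08,40],[0,0,0,0,0,-0.16,40],[0,0,0,0,0,-0.24,40],[0,0,0,0,0,-0.32,40],[0,0,0,0,0,-0.4,40]]])

```text
time_s: 36.8
tool_pos: [0.4965, -0.0054, 0.0562]
ee_rot: [0.843, 0.539, -0.001, -0.001]
ft_force: [-5.3, 2.2, 3.3]
grip_width: 0.0449
```

```bash
python3 t.py
```

```text
[ 0.497 -0.005  0.056] 0.044856861445283704 [-5.282  2.205  3.272] -0.059095031865844506 tau7 -0.3361 qv 0.3844 t 36.80 yaw -24.81
```

Load torque, taken as the mean of clockwise and anticlockwise readings, is about 0 up to T≈5.1 rad and then rises steadily. So the foot meets the blank at T≈5.1–5.15. I'm at 5.38 and will back off to about 5.2, ending on a clockwise move, then release and go above the ball.

>>> carry_out(rows=[[[0,0,0,0,0,-0.12,40],[0,0,0,0,0,-0.24,40],[0,0,0,0,0,-0.36,40],[0,0,0,0,0,-0.44,40],[0,0,0,0,0,-0.44,40],[0,0,0,0,0,-0.4,40],[0,0,0,0,0,-0.36,40],[0,0,0,0,0,-0.36,40],[0,0,0,0,0,-0.36,40]]])

```text
time_s: 37.55
tool_pos: [0.4968, -0.0056, 0.0563]
ee_rot: [0.792, 0.611, -0.001, -0.001]
ft_force: [-5.0, 3.0, 5.0]
grip_width: 0.0451
```

>>> carry_out(rows=[[[0,0,0,0,0,0,65],[0,0,0,0,0,0,65],[0,0,-0.08,0,0,0,65],[0,0,-0.16,0,0,0,65],[0,0,-0.22,0,0,0,60],[0.04,0,-0.24,0,0,0,60],[0.1,0,-0.24,0,0,0,60],[0.162,0,-0.24,0,0,0,60],[0.162,0,-0.24,0,0,0,60],[0.162,0,-0.24,0,0,0,60]]])

```text
time_s: 38.38
tool_pos: [0.5195, 0.0738, 0.1766]
ee_rot: [0.791, 0.612, 0.001, 0.001]
ft_force: [0.6, -0.9, 0.1]
grip_width: 0.0602
```

```bash
python3 - <<'E'
from h import *
np.set_printoptions(precision=4,suppress=True,linewidth=200)
f=grab_frame("side");f=grab_frame("side"); o=observe(); y=yaw(o)[0]; print(o["tool_pos"],y,o["time_s"])
for r in trace(f,"lever_grip"): P=cloud(f,r["pixels"]); print(r["score"],r["bbox"],np.median(P,0),P.min(0),P.max(0))
shift(o["tool_pos"],y,[(.516,.0736,.094,-14)])
E
```

```text
[0.5187 0.0712 0.1765] -14.705740765092388 38.4833
0.41 [293.7, 173.6, 7.8, 27.5] [0.5077 0.0332 0.1238] [ 0.4859 -0.0204  0.0365] [0.5348 0.0988 0.1369]
[np.float64(0.003), np.float64(-0.007), np.float64(0.165), 0, 0, -0.025]
```

>>> carry_out(rows=[[[0.003,-0.007,0.06,0,0,-0.02,50],[0.003,-0.007,0.12,0,0,-0.02,50],[0.003,-0.007,0.168,0,0,-0.02,50],[0.003,-0.007,0.168,0,0,-0.02,50],[0.003,-0.007,0.168,0,0,-0.02,50],[0.003,-0.007,0.168,0,0,-0.02,10],[0.003,-0.007,0.168,0,0,-0.02,10],[0.003,-0.007,0.168,0,0,-0.02,10],[0.003,-0.007,0.168,0,0,-0.02,10],[0.003,-0.007,0.168,0,0,-0.02,10]]], grip_force=25)

```text
time_s: 39.37
tool_pos: [0.5162, 0.0749, 0.0934]
ee_rot: [0.788, 0.615, 0.001, 0.0]
ft_force: [-1.4, -0.9, 2.4]
grip_width: 0.0202
```

```bash
python3 t.py; python3 - <<'E'
import numpy as np
d=lambda th:np.array([.084*np.cos(np.deg2rad(178)-th),.084*np.sin(np.deg2rad(178)-th)])
for a,b in((3.0,1.95),(1.95,.9),(.9,-.1)):
    print([list(np.round([(d(t)-d(a))[0]/.5,-(d(t)-d(a))[1]/.5],3)) for t in np.arange(a-.15,b-.01,-.15)])
E
```

```text
[0.516 0.075 0.093] 0.020249689457736024 [-1.362 -0.85   2.364] -0.061187631646351825 tau7 0.0168 qv -0.0017 t 39.37 yaw -14.04
[[np.float64(-0.005), np.float64(-0.025)], [np.float64(-0.013), np.float64(-0.049)], [np.float64(-0.024), np.float64(-0.071)], [np.float64(-0.039), np.float64(-0.091)], [np.float64(-0.057), np.float64(-0.109)], [np.float64(-0.077), np.float64(-0.124)], [np.float64(-0.099), np.float64(-0.136)]]
[[np.float64(-0.024), np.float64(-0.008)], [np.float64(-0.048), np.float64(-0.013)], [np.float64(-0.074), np.float64(-0.014)], [np.float64(-0.099), np.float64(-0.011)], [np.float64(-0.123), np.float64(-0.005)], [np.float64(-0.146), np.float64(0.005)], [np.float64(-0.167), np.float64(0.019)]]
[[np.float64(-0.019), np.float64(0.016)], [np.float64(-0.035), np.float64(0.036)], [np.float64(-0.049), np.float64(0.057)], [np.float64(-0.059), np.float64(0.08)], [np.float64(-0.065), np.float64(0.104)], [np.float64(-0.068), np.float64(0.129)]]
```

Ball gripped (20.2 mm, as before). Swinging it back.

>>> carry_out(rows=[[[-0.005,0,-0.025,0,0,0,10],[-0.013,0,-0.049,0,0,0,10],[-0.024,0,-0.071,0,0,0,10],[-0.039,0,-0.091,0,0,0,10],[-0.057,0,-0.109,0,0,0,10],[-0.077,0,-0.124,0,0,0,10],[-0.099,0,-0.136,0,0,0,10]]])

```text
time_s: 39.95
tool_pos: [0.5042, 0.0262, 0.162]
ee_rot: [0.788, 0.615, 0.001, 0.0]
ft_force: [5.3, 1.2, -3.4]
grip_width: 0.02
```

>>> carry_out(rows=[[[-0.024,0,-0.008,0,0,0,10],[-0.048,0,-0.013,0,0,0,10],[-0.074,0,-0.014,0,0,0,10],[-0.099,0,-0.011,0,0,0,10],[-0.123,0,-0.005,0,0,0,10],[-0.146,0,0.005,0,0,0,10],[-0.167,0,0.019,0,0,0,10]]])

```text
time_s: 40.53
tool_pos: [0.4842, -0.0571, 0.1533]
ee_rot: [0.789, 0.615, 0.001, 0.001]
ft_force: [1.7, -3.0, 9.1]
grip_width: 0.0202
```

```bash
python3 t.py
```

```text
[ 0.484 -0.057  0.153] 0.020233232950874622 [ 1.72  -3.03   9.114] 0.0022324014273636637 tau7 -0.3972 qv 0.3815 t 40.53 yaw -14.12
```

>>> carry_out(rows=[[[-0.019,0,0.016,0,0,0,10],[-0.035,0,0.036,0,0,0,10],[-0.049,0,0.057,0,0,0,10],[-0.059,0,0.08,0,0,0,10],[-0.065,0,0.104,0,0,0,10],[-0.068,0,0.125,0,0,0,10],[-0.068,0,0.136,0,0,0,10],[-0.068,0,0.136,0,0,0,10]]])

```text
time_s: 41.2
tool_pos: [0.4757, -0.0918, 0.0835]
ee_rot: [0.789, 0.614, -0.0, 0.003]
ft_force: [3.3, -7.3, 0.7]
grip_width: 0.0205
```

```bash
python3 t.py
```

```text
[ 0.476 -0.092  0.084] 0.020495639424414035 [ 3.296 -7.327  0.71 ] -0.02461558695526435 tau7 0.1287 qv -0.0123 t 41.20 yaw -14.22
```

>>> carry_out(rows=[[[0,0,0,0,0,0,50],[0,0,0,0,0,0,50],[0,0,0,0,0,0,50],[0,0,-0.1,0,0,0,50],[0,0,-0.18,0,0,0,50],[-0.06,0,-0.2,0,0,0,50],[-0.15,0,-0.2,0,0,0,50],[-0.25,0,-0.2,0,0,0,10],[-0.25,0,-0.2,0,0,0,10],[-0.25,0,-0.2,0,0,0,10]]])

```text
time_s: 42.03
tool_pos: [0.4423, -0.2118, 0.1834]
ee_rot: [0.79, 0.613, -0.0, -0.0]
ft_force: [0.6, -0.4, -0.1]
grip_width: 0.0323
```

```bash
cat > ball.py <<'E'
from h import *
from scipy.optimize import least_squares
np.set_printoptions(precision=4,suppress=True,linewidth=200)
T=[]
for i in range(4): f=grab_frame("top"); T.append(cloud(f,f["z_map"]>0))
Q=np.vstack(T); ang=np.deg2rad(13.6); ex=np.array([np.sin(ang),np.cos(ang)]); ey=np.array([-ex[1],ex[0]]); O=np.array([.4975,-.0065])
d=Q[:,:2]-O; l=d@ex; w=d@ey
for a in np.arange(-.1,.07,.01):
    k=(l>a)&(l<a+.01)&(abs(w)<.014)&(Q[:,2]>.1)&(Q[:,2]<.2); s=(l>a)&(l<a+.01)&(abs(w+.003)<.018)&(Q[:,2]>.055)&(Q[:,2]<.076)
    print("%.2f"%a,k.sum(),np.percentile(Q[k,2],[50,95]) if k.sum() else '', "strap",s.sum(),np.median(Q[s,2]) if s.sum() else '')
for r in trace(f,"blank_top"):
    P=cloud(f,r["pixels"])
    if abs(np.median(P[:,2])-.04)<.005:
        q=P[abs(P[:,2]-np.median(P[:,2]))<.004]; print("blank",cv2.minAreaRect(q[:,:2].astype(np.float32)),np.median(q[:,2]))
o=observe(); print(o["tool_pos"],yaw(o)[0],o["time_s"])
E
python3 ball.py
```

```text
-0.10 16 [0.1234 0.1274] strap 0 
-0.09 151 [0.1277 0.1321] strap 0 
-0.08 132 [0.1264 0.1316] strap 0 
-0.07 94 [0.1222 0.1256] strap 0 
-0.06 100 [0.1218 0.1256] strap 131 0.06027739195794535
-0.05 99 [0.1225 0.1258] strap 161 0.07044953857883418
-0.04 93 [0.1219 0.1258] strap 161 0.06951281225917794
-0.03 91 [0.1215 0.1257] strap 157 0.06879449469492904
-0.02 148 [0.1221 0.1253] strap 73 0.06757118879107304
-0.01 216 [0.1223 0.1264] strap 7 0.05948329681934794
-0.00 216 [0.1242 0.1288] strap 0 
0.01 90 [0.1168 0.1244] strap 0 
0.02 0  strap 89 0.06441716792579588
0.03 0  strap 221 0.06522219491215475
0.04 0  strap 200 0.06613132337095229
0.05 0  strap 76 0.06226802426025824
0.06 0  strap 0 
blank ((0.58746737241745, 0.05116676166653633), (0.11083536595106125, 0.19815656542778015), 76.71172332763672) 0.04006130344462411
[ 0.4447 -0.2068  0.1827] -13.877160833269851 42.2833
```

The lever is back over and level, and the blank is unmoved. To make sure it's at its stop I'll press on the ball from above with shut fingers, then check the force.

>>> carry_out(rows=[[[0.08,0.003,0,0,0,0,0],[0.16,0.005,0,0,0,0,0],[0.252,0.007,0,0,0,0,0],[0.252,0.007,0.05,0,0,0,0],[0.252,0.007,0.08,0,0,0,0],[0.252,0.007,0.09,0,0,0,0],[0.252,0.007,0.1,0,0,0,0],[0.252,0.007,0.1,0,0,0,0]]])

```text
time_s: 42.95
tool_pos: [0.4781, -0.0872, 0.1326]
ee_rot: [0.788, 0.615, -0.001, -0.0]
ft_force: [-0.3, -0.5, -0.5]
grip_width: 0.0006
```

```bash
python3 t.py
```

```text
[ 0.478 -0.087  0.133] 0.0005885011571463874 [-0.256 -0.508 -0.466] 0.03653370937798836 tau7 0.0784 qv -0.0094 t 42.95 yaw -14.04
```

>>> carry_out(rows=[[[0,0,0.01,0,0,0,0],[0,0,0.016,0,0,0,0],[0,0,0.016,0,0,0,0]]])

```text
time_s: 43.2
tool_pos: [0.4784, -0.0875, 0.1249]
ee_rot: [0.788, 0.615, 0.0, -0.0]
ft_force: [-0.7, 0.7, -0.2]
grip_width: 0.0004
```

```bash
python3 t.py
```

```text
[ 0.478 -0.088  0.125] 0.0004380706786168665 [-0.747  0.719 -0.243] -0.03153809827252814 tau7 0.0510 qv -0.0101 t 43.20 yaw -14.09
```

>>> carry_out(rows=[[[0,0,0.01,0,0,0,0],[0,0,0.016,0,0,0,0],[0,0,0.016,0,0,0,0]]])

```text
time_s: 43.45
tool_pos: [0.4781, -0.0872, 0.1165]
ee_rot: [0.788, 0.615, -0.0, -0.0]
ft_force: [-0.9, -0.9, -0.3]
grip_width: 0.0001
```

>>> carry_out(rows=[[[0,0,0.01,0,0,0,0],[0,0,0.01,0,0,0,0]]])

```text
time_s: 43.62
tool_pos: [0.4781, -0.0871, 0.1113]
ee_rot: [0.788, 0.615, -0.0, -0.0]
ft_force: [-0.9, -0.3, -0.1]
grip_width: 0.0005
```

```bash
python3 t.py
```

```text
[ 0.478 -0.087  0.111] 0.00046108755569835896 [-0.938 -0.308 -0.068] -0.016701219149205977 tau7 0.0645 qv -0.0123 t 43.62 yaw -14.04
```

>>> carry_out(rows=[[[0,0,0.008,0,0,0,0],[0,0,0.008,0,0,0,0]]])

```text
time_s: 43.78
tool_pos: [0.4782, -0.0871, 0.1074]
ee_rot: [0.788, 0.615, -0.0, -0.0]
ft_force: [-1.1, -0.3, 0.1]
grip_width: 0.0003
```

>>> carry_out(rows=[[[0,0,0.006,0,0,0,0],[0,0,0.006,0,0,0,0]]])

```text
time_s: 43.95
tool_pos: [0.4787, -0.0874, 0.1056]
ee_rot: [0.788, 0.615, 0.0, -0.0]
ft_force: [-3.1, -0.7, 10.1]
grip_width: 0.0005
```

```bash
python3 t.py
```

```text
[ 0.479 -0.087  0.106] 0.0004529101723060295 [-3.14  -0.739 10.056] -0.018920729140841214 tau7 0.0345 qv -0.0055 t 43.95 yaw -14.05
```

>>> carry_out(rows=[[[0,0,0.004,0,0,0,0],[0,0,0.004,0,0,0,0],[0,0,0.004,0,0,0,0]]])

```text
time_s: 44.2
tool_pos: [0.4789, -0.0874, 0.1051]
ee_rot: [0.788, 0.615, 0.001, -0.001]
ft_force: [-7.7, 1.1, 25.6]
grip_width: 0.0004
```

>>> carry_out(rows=[[[0,0,-0.06,0,0,0,0],[0,0,-0.15,0,0,0,0],[-0.06,0,-0.18,0,0,0,10],[-0.15,0,-0.18,0,0,0,10],[-0.25,0,-0.2,0,0,0,10],[-0.3,0,-0.2,0,0,0,10],[-0.3,0,-0.2,0,0,0,10],[-0.3,0,-0.2,0,0,0,10],[-0.3,0,-0.2,0,0,0,10]]])

```text
time_s: 44.95
tool_pos: [0.4421, -0.2322, 0.2027]
ee_rot: [0.788, 0.615, 0.0, -0.0]
ft_force: [0.5, -0.6, 0.1]
grip_width: 0.0099
```

```bash
cat >> ball.py <<'E'
g=grab_frame("side")
c=lambda f,x,y,w,hh:cv2.resize(f["img"][y:y+hh,x:x+w,::-1],(400,400),interpolation=cv2.INTER_CUBIC)
cv2.imwrite("pics/end.png",np.hstack([c(g,260,170,80,80),c(f,245,140,110,110)]))
k=(l>.026)&(l<.034)&(abs(w+.003)<.018)&(Q[:,2]>.055)&(Q[:,2]<.076);print("nose",np.median(Q[k,2]))
for w0 in (-.02,-.015,-.01,-.005,0,.005):
    k=(l>.02)&(l<.05)&(w>w0)&(w<w0+.005)&(Q[:,2]>.055)&(Q[:,2]<.08); print(w0,k.sum(),np.percentile(Q[k,2],[25,50,75]))
for t in("plain_clamp","printed_disc","printed_bracket","calipers","hex_key"):
    for r in trace(f,t)[:1]: print(t,round(r["score"],2),np.median(cloud(f,r["pixels"]),0))
E
python3 ball.py
```

```text
-0.10 16 [0.1221 0.1261] strap 0 
-0.09 148 [0.1263 0.131 ] strap 0 
-0.08 135 [0.1256 0.1296] strap 0 
-0.07 96 [0.1215 0.1252] strap 0 
-0.06 96 [0.1217 0.1256] strap 132 0.060184814891036664
-0.05 95 [0.1219 0.1242] strap 166 0.07016150620547867
-0.04 96 [0.122  0.1254] strap 157 0.06934608795788555
-0.03 91 [0.1219 0.1256] strap 160 0.0689627134517411
-0.02 150 [0.1218 0.125 ] strap 70 0.06814995858884654
-0.01 211 [0.1223 0.1263] strap 8 0.059708477969573126
-0.00 221 [0.1243 0.1283] strap 0 
0.01 86 [0.1177 0.1234] strap 0 
0.02 0  strap 88 0.06443899747697845
0.03 0  strap 227 0.0654725256332438
0.04 0  strap 199 0.0660119466157949
0.05 0  strap 76 0.06253347065629022
0.06 0  strap 0 
blank ((0.5874031782150269, 0.05110237002372742), (0.1110093966126442, 0.19992534816265106), 76.69403839111328) 0.04001275455210129
[ 0.4425 -0.2315  0.2027] -13.904333496915639 45.2
nose 0.06442867972751842
-0.02 22 [0.0633 0.0641 0.0659]
-0.015 61 [0.0628 0.0642 0.0659]
-0.01 61 [0.0644 0.0672 0.0704]
-0.005 75 [0.0664 0.0697 0.0719]
0 86 [0.0654 0.0687 0.0712]
0.005 92 [0.0627 0.0647 0.0671]
plain_clamp 0.8 [ 0.6244 -0.051   0.062 ]
printed_disc 0.87 [0.4641 0.4075 0.0076]
printed_bracket 0.73 [0.6238 0.3999 0.0082]
calipers 0.59 [ 0.4578 -0.4515  0.0111]
hex_key 0.47 [0.6206 0.1423 0.0282]
```

View pics/end.png

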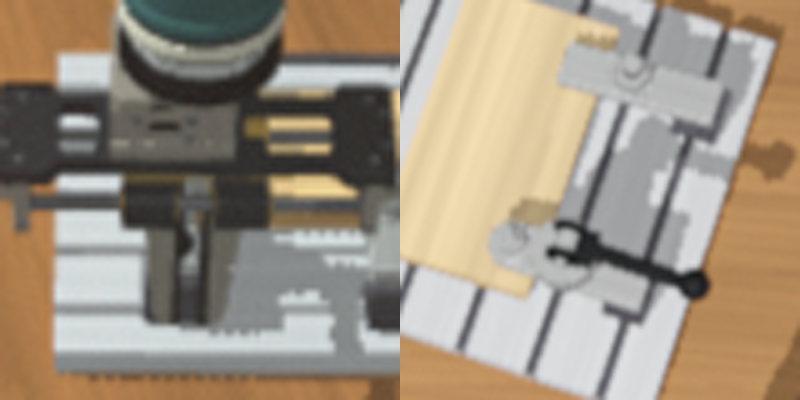

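```bash
python3 -c "
from h import *
print(job_done(), observe()['time_s'])"
```

```text
the job is handed in; nothing more can be done
the job is handed in; nothing more can be done
```

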